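# Change the filter holders in the filtration station

### The job

Change the filters in the filtration station: take out the one used holder that is locked in a port (push it down against the spring, turn it back a quarter turn counter-clockwise, lift it out) and stand it upright in the steel tray, and lock every fresh holder from the bench into a port of its own, any port - lugs in the slots, push down, quarter turn clockwise, let it click home. Also turn the readout so that its screen is square to the front of the station and leans back 30 degrees, and do not shift or knock over the beaker or the small amber bottle.

Things in the scene. Friction and masses are not known exactly. Their poses are not given: they have to be found in the camera images.
- station: Fixed filtration station: housing 226 mm deep (its x), 356 mm wide (its y), 44 mm high. Pale metal deck with four alike bayonet ports, two by two, pitch 110 mm; at its +y end (left from the robot) a white pod, also 44 mm high, carries the readout. Origin: centre of its underside, on the bench; z up. Front = its -x, towards the robot, up to 9 degrees askew.
- port_0 (a point): Front right port (seen from the robot): centre of its mouth at the deck's top face, 44 mm above the bench; axes as the station's. All ports alike: 58 mm square hole in a 6 mm deck, with an 18 mm wide slot to either side along the station's x (84 mm from slot end to slot end) for the lugs; inside, a spring plunger.
- port_1 (a point): Rear right port, like port_0. A holder set in with its lugs in the slots rests on the plunger, underside 10 mm below the deck top (34 mm above the bench), not locked. The plunger yields 14 mm more to a hard stop (4 N at first, 9 N at the stop).
- port_2 (a point): Front left port, like port_0. The lugs clear the deck after 6 mm of push and the 4 mm click ridge under it after 10 mm: push 11 to 14 mm down, then turn a quarter turn clockwise seen from above (an end stop is just beyond; counter-clockwise is blocked), then let go: the spring lifts the lugs into a notch.
- port_3 (a point): Rear left port, like port_0. A locked holder has its lugs and wing along the station's y and its underside 28 mm above the bench (16 mm below the deck top); it can be neither lifted nor turned back unless pushed down again.
- readout_swivel (a joint): Swivel of the readout about a vertical axis through the station's point x = 0, y = +115 mm; rad, 0 = screen square to the station's front (facing its -x), positive = counter-clockwise seen from above; range -1.3 to 1.3. Stiff, stays where it is left (0.12 N m).
- readout_tilt (a joint): Tilt of the readout about a horizontal axis along the screen's width that crosses the swivel axis 95 mm above the bench; rad, 0 = upright, positive = leaning back (top goes away from the screen side); range -0.3 to 1.0. Stiff, stays where it is left (0.20 N m).
- readout_tab (a point): Pinch point in the grey tab (30 mm wide, 14 thick, 46 tall) on the upper edge of the white head (88 mm wide, 18 thick, dark screen in front): 88 mm from the tilt axis, 30 mm above the head's edge, 16 mm below the tab's end. y along the tab's width and the tilt axis, z up the tab. Pinched across its width it can pivot between the fingers, so leading it along its arc moves both joints.
- filter_0: Fresh filter holder, one of three or four (any may be absent), 98 mm high, 0.13 to 0.25 kg, bottom-heavy, upright. Foot 52 mm across to z 26 mm, with two opposite lugs (76 mm over the tips, 12 wide, z 4 to 10 mm); drum 64 mm across, z 26 to 58; wing grip 56 mm long, 14 thick, z 58 to 98. Origin: centre of underside; x along lugs and wing, z up. A half turn makes no difference.
- filter_1: Fresh filter holder like filter_0; may be absent.
- filter_2: Fresh filter holder like filter_0; may be absent.
- filter_3: Fresh filter holder like filter_0; may be absent.
- used_0: The used holder, if it is the one in the front right port (port_0), where it starts locked. Same shape, size, mass and frame as filter_0. Exactly one of used_0 to used_3 is present. To free it: push it down 5 to 8 mm from its locked height, turn it a quarter turn counter-clockwise seen from above (no stop marks the slots there: 4 degrees exact), lift.
- used_1: The used holder, if it is the one in the rear right port (port_1), where it starts locked. Same shape, size, mass and frame as filter_0. Exactly one of used_0 to used_3 is present.
- used_2: The used holder, if it is the one in the front left port (port_2), where it starts locked. Same shape, size, mass and frame as filter_0. Exactly one of used_0 to used_3 is present.
- used_3: The used holder, if it is the one in the rear left port (port_3), where it starts locked. Same shape, size, mass and frame as filter_0. Exactly one of used_0 to used_3 is present.
- tray: Fixed shallow steel tray, 140 x 140 mm outside, walls 4 mm thick and 20 mm high, floor 4 mm thick, on the bench to the right; takes the used holder. Origin: centre of its underside; z up.
- beaker_250: Glass beaker, 69 mm across, 90 mm high, behind; not to be disturbed. Origin: centre of its underside.
- amber_vial: Small amber bottle, 42 mm across, 87 mm high; not to be disturbed. Origin: centre of its underside.
Not all that is in view belongs to the job. Leave any pink or turquoise look-alike of the filter_1 alone.

How it is judged:
By the outcome, as a careful person would: the job done as asked, in the order asked, and still so for the second after the job is handed in, with the robot touching nothing.
Of used_0, used_1, used_2, used_3 only 1 to 1 are there at a start; the rules pass over those that are not, and their reading is None.
Of filter_0, filter_1, filter_2, filter_3 only 3 to 4 are there at a start; the rules pass over those that are not, and their reading is None.
At some moment in a run one of filter_0, filter_1, filter_2, filter_3 may be knocked a few centimetres aside while the robot is not near it.
It also fails if it takes over 210 s, if anything falls off the work surface, if the arm or the gripper's body presses on something with over 40 N, if the wrist force passes 120 N, or if a joint passes its speed limit or range.

### The arm

A 6-joint arm with a two-finger parallel gripper is mounted at the origin on a cart in front of the work surface, level with it; the furniture and walls round the work are solid. World frame = base frame: x ahead of the robot, y to its left, z up, the work surface at z = 0. Lengths are in mm, angles in rad, forces in N, time in s.
With the tool pointing down it reaches from about 350 to 875 mm from the base axis. Payload 4.2 kg.
Tool frame: the origin (TCP) lies at the very end of the fingers, on their centre line; the grasp point (between the pads) lies 19 mm behind it; z points along the fingers, y is the line along which they close (so a half turn about z gives the same grasp; the last joint's range is limited). The gripper opens to 85 mm and grips with 20 to 120 N. Pads are 22 mm wide; open, the fingers measure 114 mm over their backs; the gripper's body (76 mm by 85 mm) begins 54 mm behind the grasp point. The pads swing forward as they close: fully open they stand 13 mm farther back than shut.
Start: joints at [-0.911, 0.385, 0.008, 0, -1.194, -0.259], TCP at [243.86, -575.44, 231.312] pointing down, gripper open.
Joint ranges: [-3.14, 3.14], [-1.21, 2.06], [-1.07, 1.41], [-3.16, 2.05], [-2.99, -0.16], [-3.1, 3.1]. Speed limits (rad/s): [2.79, 2.79, 3.14, 3.14, 3.14, 3.14].

### API

Orientations are given as a unit quaternion [x, y, z, w].
In Python, from bench import read_state, get_image, camera_model, job_done gives the robot as it stands.
- The arm moves only by the shell command python3 -m handwheel 'ROWS'. ROWS is JSON, a list of rows, each a list of 7 numbers: the shift along the tool's x, y, z in m, then the turn, a rotation vector about the tool's x, y, z in rad, then the gripper's target within -1 to 1 (fully open at 1, half-way at 0, shut at -1). In form: [[dx, dy, dz, wx, wy, wz, jaw], ...]. A call has 1 to 10 rows; each row is the pose to reach, as a shift and turn from the pose commanded when the call began, along the tool's axes at that moment; what a row does not reach only later rows make up. A row lasts 1/8 s, in which the tool goes at most 62.5 mm and 10.7 degrees, less where a joint would pass 70% of its speed; a pose out of reach is approached as far as the arm can. A call with a gripper value outside its range is refused whole. The fingers move at their own pace and stop on an object; the grip force is fixed at half the most. Time passes only in rows, so rows that repeat a pose let the fingers close. It gives the time, the measured TCP pose, the force, the opening and the grip force at its end, in the units of the state.
- read_state(): the state, without advancing time (a new reading comes with each control period).
- get_image(name): name is "scene" or "top"; returns (picture, depth): 420x560x3 uint8, blue, green, red; 420x560 float32, mm along the optical axis (not along the pixel's ray), 0 where there is no reading.
- camera_model(name): a dict with "K" (3x3 intrinsics, pixels), "rvec" (rotation vector, rad) and "tvec" (3), from world to camera coordinates, as OpenCV has them. Camera axes: x right, y down, z forward; pixel columns grow to the right and rows downward; lengths in mm; the calibration is good to about 2 mm. A picture is of the moment at which its call begins. camera_model takes no time and is no camera call.
- job_done(): hands the job in; it is judged then, once.
The state is a dict: "clock": time; "joints": joint angles; "joint_vel": joint speeds; "joint_efforts": joint torques, N m; "position": TCP position; "ee_rot": TCP orientation; "contact_force": force on the tool from outside, world axes, zero at the start; "wrist_torque": the same for the moment, N m; "gripper_width": finger opening in mm; "grasp_force": force on a finger pad.
Only numpy, scipy, OpenCV 4.12 (cv2) and the standard library are available. Lean on these libraries where they do the work, as an engineer would, in place of code of your own. Each camera call takes 0.05 s, during which the arm holds its last target. There are 200 camera calls.

## Working session

There is one attempt and no reset: what is moved stays moved. The work goes in short steps, Python scripts to look and compute and a shell command to move; the robot and the scene stay as the last step left them, time stands still between calls to the robot, and variables do not carry over. Pictures are saved under pics/ and viewed, at most 14 in all, crops included, and the job is handed in when it is done.

```bash
mkdir -p pics; ls
cat > h.py <<'E'
import numpy as np,cv2
from bench import *
from scipy.spatial.transform import Rotation as R
def cam(n):
    m=camera_model(n);K=np.array(m['K'],float).reshape(3,3);r=cv2.Rodrigues(np.array(m['rvec'],float))[0];t=np.array(m['tvec'],float).ravel();return K,r,t
def cloud(n,d):
    K,r,t=cam(n);v,u=np.mgrid[:d.shape[0],:d.shape[1]]
    p=np.stack([(u-K[0,2])/K[0,0]*d,(v-K[1,2])/K[1,1]*d,d],-1)
    return (p-t)@r   # world
def proj(n,P):
    K,r,t=cam(n);q=np.atleast_2d(P)@r.T+t;q=q@K.T;return q[:,:2]/q[:,2:]
def st():
    s=read_state();print({k:np.round(s[k],3).tolist() for k in ('clock','joints','position','ee_rot','contact_force','gripper_width')});return s
E
python3 - <<'E'
from h import *
st()
for n in('scene','top'):
    im,d=get_image(n);cv2.imwrite(f'pics/{n}0.png',im);np.save(f'{n}0.npy',d)
    K,r,t=cam(n);print(n,K.tolist(),(-r.T@t).round(),r.round(3).tolist())
E
```

```text
pics
{'clock': 0.0, 'joints': [-0.911, 0.386, 0.007, -0.001, -1.194, -0.259], 'position': [243.637, -574.901, 230.208], 'ee_rot': [-0.199, 0.98, 0.001, -0.0], 'contact_force': [0.453, 0.342, 0.775], 'gripper_width': 85.191}
scene [[412.05539181932664, 0.0, 280.9178740291315], [0.0, 412.05539181932664, 205.0616119496265], [0.0, 0.0, 1.0]] [-145.  684.  826.] [[-0.732, -0.681, -0.001], [-0.377, 0.406, -0.833], [0.568, -0.609, -0.554]]
top [[396.86684734317305, 0.0, 288.1295920331344], [0.0, 396.86684734317305, 209.5156511601901], [0.0, 0.0, 1.0]] [ 407. -116. 1302.] [[-0.012, -1.0, -0.027], [-0.993, 0.015, -0.117], [0.117, 0.025, -0.993]]
```

View pics/top0.png

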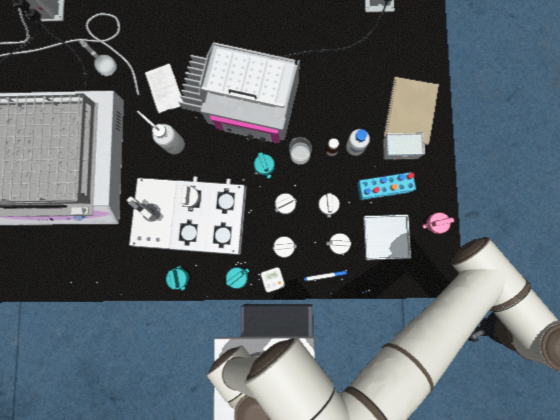

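View pics/scene0.png

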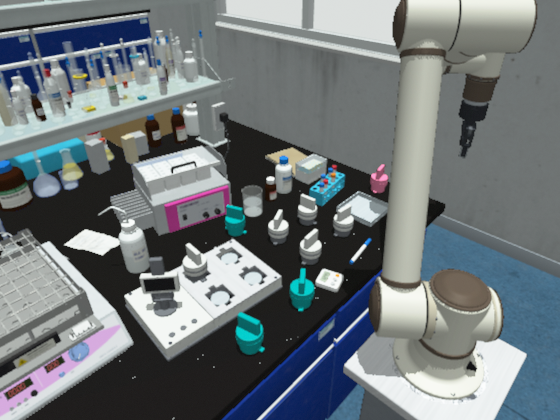

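```bash
cat > m.py <<'E'
from h import *
def wing(n,P,u,v,z0=88,z1=108,rad=22):
    H,W=P.shape[:2];vv,uu=np.mgrid[:H,:W]
    m=(np.hypot(uu-u,vv-v)<rad)&(P[...,2]>z0)&(P[...,2]<z1)
    q=P[m]
    if len(q)<5: return None
    rc=cv2.minAreaRect(q[:,:2].astype(np.float32));c=q[:,:2].mean(0)
    w,V=np.linalg.eigh(np.cov(q[:,:2].T));a=np.degrees(np.arctan2(V[1,1],V[0,1]))%180
    return len(q),c.round(1),np.round(rc[0],1),np.round(rc[1],1),round(a,1),q[:,2].mean().round(1)
E
python3 - <<'E'
from m import *
d=np.load('top0.npy');P=cloud('top',d);im=cv2.imread('pics/top0.png')
for u,v in[(286,204),(329,204),(284,247),(340,243)]:print(u,v,wing('top',P,u,v))
print('used',wing('top',P,192,199,z0=76,z1=95))
vv,uu=np.mgrid[:420,:560]
m=(uu>120)&(uu<255)&(vv>170)&(vv<262)&(abs(P[...,2]-44)<8)
m=cv2.morphologyEx(m.astype(np.uint8),cv2.MORPH_OPEN,np.ones((5,5)))>0
r=cv2.minAreaRect(P[m][:,:2].astype(np.float32));print('station',r,P[m][:,2].mean())
# front edge line/pix check
m=(uu>355)&(uu<420)&(vv>205)&(vv<270)&(P[...,2]>12)&(P[...,2]<28)
r2=cv2.minAreaRect(P[m][:,:2].astype(np.float32));print('tray',r2)
m=(uu>130)&(uu<170)&(vv>185)&(vv<230)&(P[...,2]>60)
print('readout',m.sum(),P[m].mean(0),P[m].max(0),P[m].min(0))
for u,v in[(300,150),(333,146),(264,164)]:
    m=(np.hypot(uu-u,vv-v)<14)&(P[...,2]>40);print('obst',u,v,P[m].mean(0).round(),np.ptp(P[m],0).round(),P[m].max(0).round())
print('bench z',np.median(P[280:295,200:225,2]),P[225:235,310:320,2].mean())
c=im[165:265,120:250];cv2.imwrite('pics/c1.png',cv2.resize(c,None,fx=6,fy=6,interpolation=cv2.INTER_CUBIC))
s=cv2.imread('pics/scene0.png')[180:340,120:360];cv2.imwrite('pics/c2.png',cv2.resize(s,None,fx=3.3,fy=3.3,interpolation=cv2.INTER_CUBIC))
E
```

```text
286 204 (84, array([574.1, -75.8]), array([574.9, -76.3]), array([13.8, 53.9]), np.float64(117.3), np.float64(96.8))
329 204 (83, array([ 571.1, -213.7]), array([ 571.1, -214.4]), array([56.4, 13.9]), np.float64(3.0), np.float64(96.9))
284 247 (85, array([438.1, -70.2]), array([438.2, -70.3]), array([13.8, 53.5]), np.float64(96.9), np.float64(97.4))
340 243 (89, array([ 445.7, -244.7]), array([ 445.8, -244.6]), array([55.6, 13.9]), np.float64(85.3), np.float64(96.9))
used (196, array([594. , 219.1]), array([597.5, 225.4]), array([62.5, 61.1]), np.float64(87.7), np.float64(90.0))
station ((543.681640625, 240.76150512695312), (350.7848815917969, 219.93634033203125), 84.9658432006836) 43.642103396107366
tray ((465.9386901855469, -401.8688049316406), (139.906005859375, 141.47091674804688), 1.1078529357910156)
readout 280 [547.87027353 330.67524647 176.01587144] [ 589.10942722  377.95017104 1302.38944462] [ 406.63964958 -116.11241876   64.8066553 ]
obst 300 150 [ 747. -126.   63.] [ 373.   67. 1262.] [ 780.  -93. 1302.]
obst 333 146 [ 753. -229.   73.] [36. 39. 53.] [ 773. -212.   93.]
obst 264 164 [698. -12.  78.] [ 330.  136. 1262.] [ 737.   20. 1302.]
bench z -0.2975312997766199 -0.2167694772578455
```

View pics/c1.png

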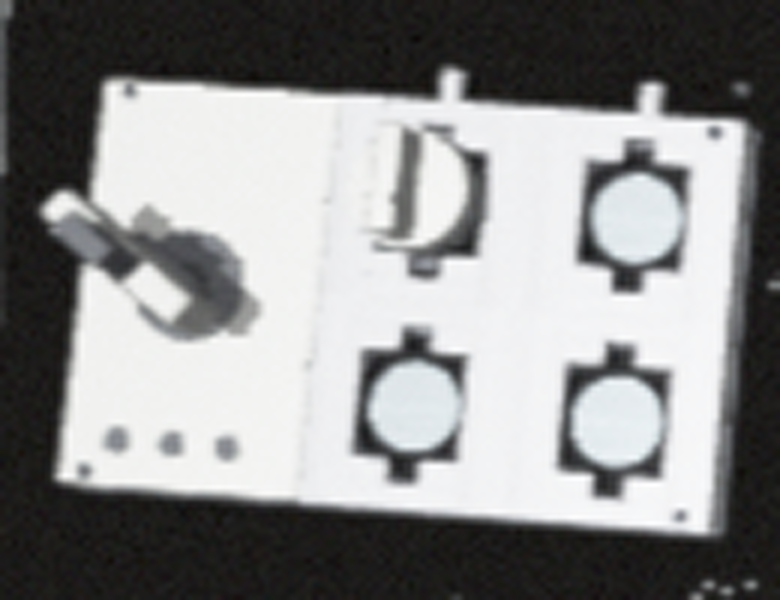

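View pics/c2.png

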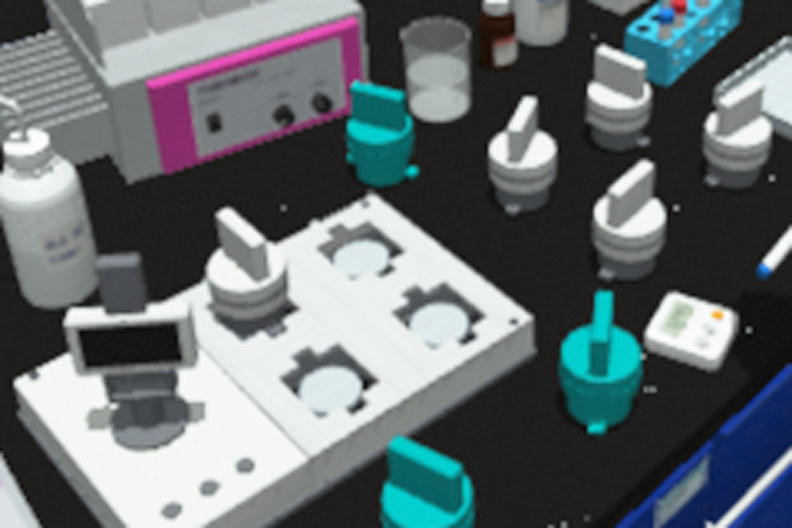

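Run:
```python
from m import *
vv,uu=np.mgrid[:420,:560]
d=np.load('top0.npy');P=cloud('top',d)
print('used top',wing('top',P,190,197,z0=115,z1=140))
m=(np.hypot(uu-192,vv-197)<14)&(P[...,2]>78)&(P[...,2]<95);print(P[m].mean(0),P[m].min(0),P[m].max(0))
S=cloud('scene',np.load('scene0.npy'))
print('scene used',wing('scene',S,195,255,z0=112,z1=140,rad=25))
for u,v in[(279,225),(308,210),(311,247),(343,220)]:print(u,v,wing('scene',S,u,v,z0=85,z1=110,rad=25))
# station
m=(uu>120)&(uu<255)&(vv>170)&(vv<262)&(abs(P[...,2]-44)<8)
m=cv2.morphologyEx(m.astype(np.uint8),cv2.MORPH_OPEN,np.ones((5,5)))>0
r=cv2.minAreaRect(P[m][:,:2].astype(np.float32));c=np.array(r[0]);a=np.radians(r[2]-90);ex=np.array([np.cos(a),np.sin(a)]);ey=np.array([-ex[1],ex[0]])
print('c',c,'yaw',np.degrees(a))
# ports from holes: pixel whose z in 20..40
q=P[m][:,:2]-c; 
mm=(uu>120)&(uu<255)&(vv>170)&(vv<262)&(P[...,2]<39.5)&(P[...,2]>-5)
lx=(P[...,:2]-c)@ex; ly=(P[...,:2]-c)@ey
ins=mm&(abs(lx)<100)&(abs(ly)<165)
n,l,s,cc=cv2.connectedComponentsWithStats(ins.astype(np.uint8))
for i in range(1,n):
    if s[i,4]>40:
        k=l==i;x,y=lx[k],ly[k];print(s[i,4],cc[i].round(1),'local bbox',x.min().round(1),x.max().round(1),y.min().round(1),y.max().round(1),'mid',((x.min()+x.max())/2).round(1),((y.min()+y.max())/2).round(1),P[k][:,2].min().round(1))
# readout
t=(uu>125)&(uu<170)&(vv>185)&(vv<225)&(P[...,2]>70)&(P[...,2]<300)
print('ro',np.c_[lx[t],ly[t],P[t][:,2]][np.argsort(-P[t][:,2])][:60:3].round(0).tolist())
for nm,Q,box in (('scene',S,(140,255,185,305)),):
    t=(uu>box[0])&(uu<box[2])&(vv>box[1])&(vv<box[3])&(Q[...,2]>75)&(Q[...,2]<300)
    p=Q[t]; L=np.c_[(p[:,:2]-c)@ex,(p[:,:2]-c)@ey,p[:,2]];L=L[(L[:,1]>65)]
    print(len(L),L.min(0).round(),L.max(0).round());np.save('ro.npy',L)
    u,s,vt=np.linalg.svd(L-L.mean(0),full_matrices=False);print(L.mean(0).round(1),s/np.sqrt(len(L)),vt.round(3))
```

```text
used top (108, array([596.8, 224.7]), array([597.5, 225.7]), array([14.8, 55.4]), np.float64(175.0), np.float64(129.1))
[594.2627882  218.10094555  90.28718652] [566.20294123 193.35122457  79.06530974] [628.77479781 254.19620736  94.83465183]
scene used (141, array([592.3, 233.6]), array([596.2, 230.7]), array([15.5, 59.3]), np.float64(176.7), np.float64(126.0))
279 225 (74, array([570.4, -66.4]), array([573.5, -70.2]), array([14. , 57.9]), np.float64(115.5), np.float64(94.5))
308 210 (121, array([ 526.8, -165.6]), array([ 505.7, -148.5]), array([ 43. , 220.5]), np.float64(136.3), np.float64(94.2))
311 247 (103, array([429.3, -53.1]), array([407.3,  -8.9]), array([ 30. , 183.2]), np.float64(118.2), np.float64(94.5))
343 220 (82, array([ 442.6, -236. ]), array([ 443.7, -238.7]), array([54.7, 18.9]), np.float64(85.3), np.float64(93.9))
c [543.68164062 240.76150513] yaw -5.034156799316406
355 [225.5 200.6] local bbox 16.7 99.3 -146.9 -84.5 mid 58.0 -115.7 4.6
56 [197.1 201.5] local bbox 16.1 88.9 -35.5 4.7 mid 52.5 -15.4 4.2
368 [188.3 232.2] local bbox -100.0 -10.1 -41.9 27.6 mid -55.1 -7.2 1.8
376 [222.5 234.6] local bbox -96.9 -7.2 -156.8 -84.0 mid -52.1 -120.4 5.0
ro [[1.0, 104.0, 202.0], [14.0, 121.0, 199.0], [12.0, 118.0, 199.0], [12.0, 110.0, 199.0], [-2.0, 105.0, 198.0], [1.0, 108.0, 198.0], [7.0, 106.0, 198.0], [4.0, 103.0, 198.0], [9.0, 115.0, 197.0], [8.0, 124.0, 197.0], [6.0, 115.0, 196.0], [-7.0, 102.0, 196.0], [-2.0, 112.0, 196.0], [15.0, 114.0, 196.0], [4.0, 110.0, 195.0], [-4.0, 101.0, 195.0], [5.0, 99.0, 194.0], [-1.0, 99.0, 193.0], [3.0, 97.0, 192.0], [-0.0, 97.0, 189.0]]
1189 [-32.  79.  75.] [ 32. 158. 201.]
[ -4.6 119.8 135.3] [32.0288346  21.45283378  3.67881783] [[-0.08   0.073 -0.994]
 [-0.574 -0.819 -0.014]
 [-0.815  0.57   0.107]]
```

Run:
```python
from m import *
im=cv2.imread('pics/top0.png');K,r,t=cam('top')
def un(uv,z):
    uv=np.atleast_2d(uv).astype(float);C=-r.T@t;dr=np.c_[(uv[:,0]-K[0,2])/K[0,0],(uv[:,1]-K[1,2])/K[1,1],np.ones(len(uv))]@r
    s=(z-C[2])/dr[:,2];return (C+dr*s[:,None])[:,:2]
big=cv2.resize(im,None,fx=6,fy=6,interpolation=cv2.INTER_CUBIC);g=cv2.cvtColor(big,cv2.COLOR_BGR2GRAY)
m=(g>140).astype(np.uint8)
roi=np.zeros_like(m);roi[165*6:265*6,120*6:250*6]=1
cs,_=cv2.findContours(m*roi,cv2.RETR_EXTERNAL,cv2.CHAIN_APPROX_NONE);c=max(cs,key=cv2.contourArea)
w=un((c[:,0]+.5)/6-.5,44);rc=cv2.minAreaRect(w.astype(np.float32));print('station',rc)
yaw=np.radians(rc[2]-90 if rc[2]>45 else rc[2]);ex=np.array([np.cos(yaw),np.sin(yaw)]);ey=np.array([-ex[1],ex[0]]);c0=np.array(rc[0])
d=((g<150).astype(np.uint8))*roi
n,l,s,cc=cv2.connectedComponentsWithStats(d)
for i in range(1,n):
    if 3000<s[i,4]<40000:
        v,u=np.where(l==i);p=un(np.c_[(u+.5)/6-.5,(v+.5)/6-.5],44)-c0
        a,b=p@ex,p@ey
        if abs(a).max()<112: print(s[i,4],'x',a.min().round(1),a.max().round(1),'y',b.min().round(1),b.max().round(1),'mid',(a.min()/2+a.max()/2).round(1),(b.min()/2+b.max()/2).round(1))
c1=cv2.resize(im[178:222,172:212],None,fx=12,fy=12,interpolation=cv2.INTER_CUBIC)
s=cv2.imread('pics/scene0.png')[230:290,170:230];s=cv2.resize(s,(528,528),interpolation=cv2.INTER_CUBIC)
o=np.zeros((528,800,3),np.uint8);c1=c1[:,100:372] if 0 else cv2.resize(c1,(272*1,300));o[:300,:272]=c1;o[:,272:]=s;cv2.imwrite('pics/c3.png',o)
```

```text
station ((552.415771484375, 252.32177734375), (377.5992126464844, 239.35606384277344), 84.99747467041016)
5699 x 5.7 88.0 y -158.5 -102.3 mid 46.9 -130.4
3603 x 5.3 76.8 y -50.8 -10.4 mid 41.1 -30.6
5859 x -104.2 -21.8 y -48.7 7.4 mid -63.0 -20.7
5741 x -103.8 -22.6 y -158.3 -102.4 mid -63.2 -130.4
```

View pics/c3.png

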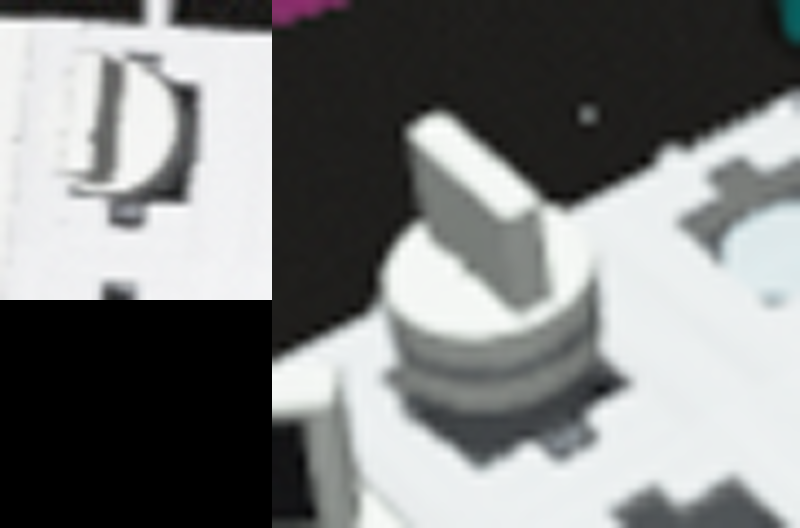

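```bash
cat > go.py <<'E'
import sys
from h import *
# usage: go.py x y z yaw_y_deg [...] : shift+turn from measured pose, tool pointing straight down
s=read_state();p=np.array(s['position']);q=R.from_quat(s['ee_rot']);M=q.as_matrix()
yw=np.degrees(np.arctan2(M[1,1],M[0,1]))
print('at',p.round(1),'yaw',yw.round(1),'tilt',np.degrees(np.arccos(-M[2,2])).round(2),'q1,q6',np.degrees(np.array(s['joints'])[[0,5]]).round(0),'F',np.round(s['contact_force'],1),'w',round(s['gripper_width'],1),'t',round(s['clock'],1))
a=list(map(float,sys.argv[1:]))
for i in range(0,len(a),4):
    x,y,z,yt=a[i:i+4];d=M.T@(np.array([x,y,z])-p)/1000
    c,sn=np.cos(np.radians(yt)),np.sin(np.radians(yt));T=np.array([[sn,c,0],[-c,sn,0],[0,0,-1.]])
    w=R.from_matrix(M.T@T).as_rotvec();print(a[i:i+4],'->',d.round(4).tolist(),w.round(4).tolist())
E
python3 go.py 597 226.5 220 265 420 -175 230 190
python3 - <<'E'
from h import *
for i in range(3):print(np.round(read_state()['position'],2))
E
```

```text
at [ 243.7 -575.   230.3] yaw 113.0 tilt 0.11 q1,q6 [-52. -15.] F [ 0.2 -0.5  0. ] w 85.4 t 0.1
[ 243.67 -574.99  230.32]
[ 243.67 -574.99  230.32]
[ 243.67 -574.99  230.32]Traceback (most recent call last):
  File "go.py", line 11, in <module>
    w=R.from_matrix(M.T@T).as_rotvec();print(a[i:i+4],'->',d.round(4).tolist(),w.round(4).tolist())
      ~~~~~~~~~~~~~^^^^^^^
  File "scipy/spatial/transform/_rotation.pyx", line 1143, in scipy.spatial.transform._rotation.Rotation.from_matrix
ValueError: Non-positive determinant (left-handed or null coordinate frame) in rotation matrix 0: [[ 8.83313101e-01  4.68783482e-01 -1.11444151e-04]
 [ 4.68782401e-01 -8.83311529e-01 -1.95000058e-03]
 [ 1.01256796e-03 -1.67021800e-03  9.99998093e-01]].
```

```bash
sed -i 's/\[\[sn,c,0\],\[-c,sn,0\]/[[-sn,c,0],[c,sn,0]/' go.py; python3 go.py 597 226.5 220 265
```

```text
at [ 243.7 -575.   230.3] yaw 113.0 tilt 0.11 q1,q6 [-52. -15.] F [ 0.2 -0.5  0. ] w 85.4 t 0.1
[597.0, 226.5, 220.0, 265.0] -> [-0.6379, 0.6002, 0.0114] [0.0008, 0.0026, -2.6537]
```

```bash
python3 -m handwheel '[[-0.32,0.3,-0.01,0,0,-1.33,0],[-0.32,0.3,-0.01,0,0,-1.33,0],[-0.32,0.3,-0.01,0,0,-1.33,0],[-0.32,0.3,-0.01,0,0,-1.33,0],[-0.32,0.3,-0.01,0,0,-1.33,0],[-0.32,0.3,-0.01,0,0,-1.33,0],[-0.32,0.3,-0.01,0,0,-1.33,0],[-0.32,0.3,-0.01,0,0,-1.33,0]]'; python3 go.py 597 226.5 220 265
```

```text
clock: 1.1
position: [422.7, -171.1, 241.3]
ee_rot: [0.764, -0.645, 0.0, -0.0]
contact_force: [-0.6, 0.2, 0.4]
gripper_width: 42.4
grasp_force: 0.0
at [ 422.7 -171.1  241.3] yaw -170.4 tilt 0.03 q1,q6 [-2. 11.] F [-0.6  0.2  0.4] w 42.4 t 1.1
[597.0, 226.5, 220.0, 265.0] -> [-0.3629, -0.2383, 0.0215] [-0.0005, -0.0, -1.3155]
```

```bash
python3 -m handwheel '[[-0.363,-0.238,0.02,0,0,-1.3155,0],[-0.363,-0.238,0.02,0,0,-1.3155,0],[-0.363,-0.238,0.02,0,0,-1.3155,0],[-0.363,-0.238,0.02,0,0,-1.3155,0],[-0.363,-0.238,0.02,0,0,-1.3155,0],[-0.363,-0.238,0.02,0,0,-1.3155,0],[-0.363,-0.238,0.02,0,0,-1.3155,0],[-0.363,-0.238,0.02,0,0,-1.3155,0],[-0.363,-0.238,0.02,0,0,-1.3155,0]]'; python3 go.py 597 226.5 98 265
python3 - <<'E'
from h import *
im,d=get_image('scene');cv2.imwrite('pics/s1.png',cv2.resize(im[100:320,100:340],None,fx=2.5,fy=2.5,interpolation=cv2.INTER_CUBIC))
E
```

```text
clock: 2.22
position: [598.4, 220.9, 220.4]
ee_rot: [0.999, -0.048, -0.001, 0.001]
contact_force: [0.3, -0.1, 0.7]
gripper_width: 42.7
grasp_force: 0.0
at [598.4 220.9 220.4] yaw -95.6 tilt 0.13 q1,q6 [35. 50.] F [ 0.3 -0.1  0.7] w 42.7 t 2.2
[597.0, 226.5, 98.0, 265.0] -> [-0.0017, -0.0056, 0.1224] [0.0014, 0.0017, -0.0097]
```

View pics/s1.png

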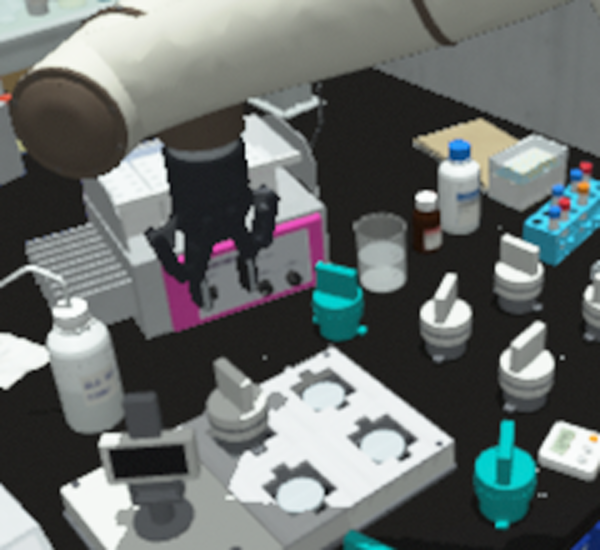

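```bash
python3 -m handwheel '[[-0.0017,-0.0056,0.06,0.001,0.001,-0.0097,0],[-0.0017,-0.0056,0.11,0.001,0.001,-0.0097,0],[-0.0017,-0.0056,0.122,0.001,0.001,-0.0097,0],[-0.0017,-0.0056,0.122,0.001,0.001,-0.0097,0],[-0.0017,-0.0056,0.122,0.001,0.001,-0.0097,-1],[-0.0017,-0.0056,0.122,0.001,0.001,-0.0097,-1],[-0.0017,-0.0056,0.122,0.001,0.001,-0.0097,-1],[-0.0017,-0.0056,0.122,0.001,0.001,-0.0097,-1],[-0.0017,-0.0056,0.122,0.001,0.001,-0.0097,-1]]'; python3 -m handwheel '[[0,0,0,0,0,0,-1],[0,0,-0.002,0,0,0,-1],[0,0,-0.004,0,0,0,-1],[0,0,-0.004,0,0,0,-1]]'
```

```text
clock: 3.4
position: [598.5, 228.1, 100.1]
ee_rot: [0.999, -0.043, 0.002, -0.001]
contact_force: [2.0, -0.5, 1.6]
gripper_width: 13.0
grasp_force: 62.5
clock: 3.9
position: [595.7, 227.0, 102.3]
ee_rot: [0.999, -0.043, -0.002, 0.0]
contact_force: [-0.2, -0.1, -0.8]
gripper_width: 13.2
grasp_force: 62.3
```

```bash
python3 -m handwheel '[[0,0,-0.004,0,0,0,-1],[0,0,-0.008,0,0,0,-1],[0,0,-0.008,0,0,0,-1],[0,0,-0.008,0,0,0,-1]]'
```

```text
clock: 4.4
position: [597.2, 227.6, 111.2]
ee_rot: [0.999, -0.043, 0.0, -0.0]
contact_force: [-0.4, 0.2, -1.9]
gripper_width: 13.0
grasp_force: 61.8
```

```bash
python3 -m handwheel '[[0,0,-0.05,0,0,0,-1],[0,0,-0.11,0,0,0,-1],[0,0,-0.11,0,0,0,-1],[0,0,-0.11,0,0,0,-1]]'; python3 go.py 466 -402 215 175
```

```text
clock: 4.9
position: [596.5, 227.3, 220.6]
ee_rot: [0.999, -0.043, -0.0, -0.001]
contact_force: [0.2, 0.1, -3.0]
gripper_width: 13.1
grasp_force: 61.9
at [596.5 227.3 220.6] yaw -94.9 tilt 0.07 q1,q6 [35. 50.] F [ 0.2  0.1 -3. ] w 13.1 t 4.9
[466.0, -402.0, 215.0, 175.0] -> [-0.0759, 0.6382, 0.005] [-0.0003, 0.0013, 1.572]
```

```bash
python3 -m handwheel '[[-0.076,0.638,0.005,0,0,1.57,-1],[-0.076,0.638,0.005,0,0,1.57,-1],[-0.076,0.638,0.005,0,0,1.57,-1],[-0.076,0.638,0.005,0,0,1.57,-1],[-0.076,0.638,0.005,0,0,1.57,-1],[-0.076,0.638,0.005,0,0,1.57,-1],[-0.076,0.638,0.005,0,0,1.57,-1],[-0.076,0.638,0.005,0,0,1.57,-1],[-0.076,0.638,0.005,0,0,1.57,-1],[-0.076,0.638,0.005,0,0,1.57,-1]]';python3 -m handwheel '[[0,0,0,0,0,0,-1],[0,0,0,0,0,0,-1],[0,0,0,0,0,0,-1]]'; python3 go.py 466 -402 78 175;  python3 - <<'E'
from m import *
im,d=get_image('top');P=cloud('top',d)
im2,d2=get_image('scene');S=cloud('scene',d2)
cv2.imwrite('pics/t2.png',cv2.resize(im2[100:270,200:460],None,fx=3,fy=3,interpolation=cv2.INTER_CUBIC))
for u,v in[(286,204),(329,204),(284,247),(340,243)]:print(u,v,wing('top',P,u,v))
E
```

```text
clock: 6.15
position: [469.0, -385.8, 213.3]
ee_rot: [-0.676, 0.737, 0.002, 0.0]
contact_force: [0.4, -0.7, -2.0]
gripper_width: 13.3
grasp_force: 61.9
clock: 6.52
position: [470.7, -383.1, 215.0]
ee_rot: [-0.677, 0.736, 0.001, 0.001]
contact_force: [1.0, 0.5, -3.8]
gripper_width: 13.0
grasp_force: 61.8
at [ 470.7 -383.1  215. ] yaw 175.2 tilt 0.11 q1,q6 [-24.  19.] F [ 1.   0.5 -3.8] w 13.0 t 6.5
[466.0, -402.0, 78.0, 175.0] -> [0.0194, 0.003, 0.137] [0.0004, 0.0018, 0.0041]
286 204 (84, array([574.2, -76.2]), array([574.5, -76.4]), array([14.1, 54. ]), np.float64(116.9), np.float64(97.3))
329 204 (34, array([ 559.7, -213. ]), array([ 558.4, -214.2]), array([29.9, 12.4]), np.float64(0.7), np.float64(97.3))
284 247 (85, array([438.1, -70.2]), array([438.2, -70.4]), array([13.8, 53.3]), np.float64(96.9), np.float64(96.9))
340 243 None
```

View pics/t2.png

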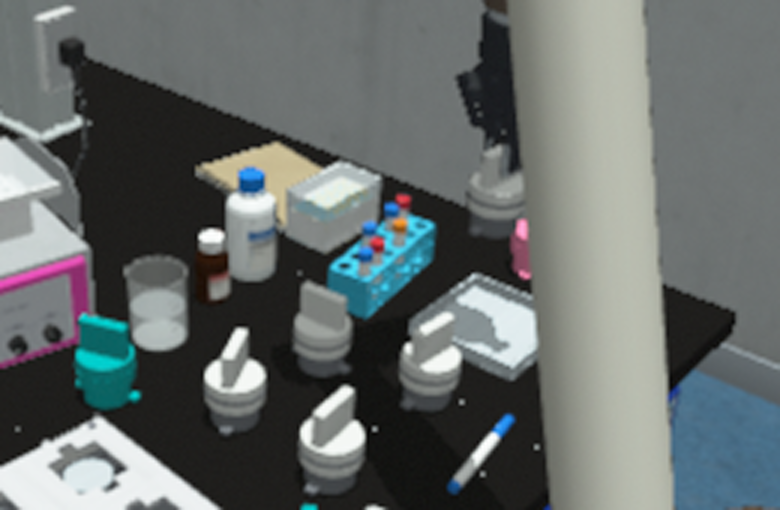

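```bash
python3 -m handwheel '[[0.0194,0.003,0.05,0,0.001,0.004,-1],[0.0194,0.003,0.11,0,0.001,0.004,-1],[0.0194,0.003,0.135,0,0.001,0.004,-1],[0.0194,0.003,0.135,0,0.001,0.004,-1],[0.0194,0.003,0.135,0,0.001,0.004,-1]]';python3 -m handwheel '[[0,0,0.004,0,0,0,-1],[0,0,0.008,0,0,0,-1],[0,0,0.010,0,0,0,-1]]'
```

```text
clock: 7.25
position: [467.7, -403.7, 82.6]
ee_rot: [-0.676, 0.737, -0.002, 0.001]
contact_force: [-0.0, -0.9, -1.9]
gripper_width: 13.0
grasp_force: 61.7
clock: 7.62
position: [466.3, -403.7, 72.0]
ee_rot: [-0.675, 0.738, -0.001, 0.0]
contact_force: [-2.3, 3.9, 10.5]
gripper_width: 13.1
grasp_force: 63.8
```

```bash
python3 -m handwheel '[[0,0,-0.001,0,0,0,-1],[0,0,-0.001,0,0,0,0],[0,0,-0.001,0,0,0,0],[0,0,-0.001,0,0,0,0],[0,0,-0.05,0,0,0,0],[0,0,-0.1,0,0,0,0],[0,0,-0.1,0,0,0,0]]'; python3 go.py 445.8 -244.7 150 175.3 445.8 -244.7 66 175.3
```

```text
clock: 8.5
position: [468.5, -405.1, 176.1]
ee_rot: [-0.675, 0.738, -0.006, 0.002]
contact_force: [-0.1, -1.3, -0.1]
gripper_width: 42.6
grasp_force: 0.0
at [ 468.5 -405.1  176.1] yaw 175.0 tilt 0.67 q1,q6 [-26.  21.] F [-0.1 -1.3 -0.1] w 42.6 t 8.5
[445.8, -244.7, 150.0, 175.3] -> [-0.1579, 0.0369, 0.0249] [-0.0104, -0.0051, -0.006]
[445.8, -244.7, 66.0, 175.3] -> [-0.1583, 0.0378, 0.1089] [-0.0104, -0.0051, -0.006]
```

```bash
python3 - <<'E'
from m import *
im,d=get_image('top');P=cloud('top',d);im2,d2=get_image('scene');S=cloud('scene',d2)
for u,v in[(286,204),(329,204),(284,247),(340,243),(390,236)]:print(u,v,wing('top',P,u,v))
print(wing('scene',S,343,220,z0=85,z1=110,rad=20))
E
python3 -m handwheel '[[-0.079,0.018,0.012,-0.01,-0.005,-0.006,0],[-0.158,0.037,0.025,-0.01,-0.005,-0.006,0],[-0.158,0.037,0.025,-0.01,-0.005,-0.006,0],[-0.158,0.037,0.025,-0.01,-0.005,-0.006,0],[-0.158,0.037,0.025,-0.01,-0.005,-0.006,0]]'; python3 go.py 445.8 -244.7 66 175.3
```

```text
286 204 (83, array([574.3, -75.8]), array([574.6, -76.4]), array([13.7, 53.7]), np.float64(117.4), np.float64(96.2))
329 204 (85, array([ 571.1, -213.8]), array([ 571.2, -214.3]), array([56.1, 13.9]), np.float64(3.3), np.float64(97.2))
284 247 (84, array([438.2, -70.4]), array([438.2, -70.4]), array([13.7, 53.3]), np.float64(96.6), np.float64(97.1))
340 243 None
390 236 (77, array([ 465.6, -398.4]), array([ 466.2, -399.9]), array([47.4, 13.9]), np.float64(82.9), np.float64(101.1))
(77, array([ 442.8, -236.8]), array([ 443.6, -238.7]), array([16.6, 53.6]), np.float64(84.9), np.float64(94.2))
clock: 9.22
position: [443.2, -242.9, 145.1]
ee_rot: [-0.677, 0.736, 0.005, -0.002]
contact_force: [0.1, -1.1, -0.0]
gripper_width: 42.6
grasp_force: 0.0
at [ 443.2 -242.9  145.1] yaw 175.3 tilt 0.65 q1,q6 [-10.   6.] F [ 0.1 -1.1 -0. ] w 42.6 t 9.2
[445.8, -244.7, 66.0, 175.3] -> [0.002, -0.0036, 0.079] [0.0102, 0.0049, -0.0004]
```

```bash
python3 -m handwheel '[[0.002,-0.0036,0.04,0.01,0.005,0,0],[0.002,-0.0036,0.079,0.01,0.005,0,0],[0.002,-0.0036,0.079,0.01,0.005,0,0],[0.002,-0.0036,0.079,0.01,0.005,0,0],[0.002,-0.0036,0.079,0.01,0.005,0,-1],[0.002,-0.0036,0.079,0.01,0.005,0,-1],[0.002,-0.0036,0.079,0.01,0.005,0,-1],[0.002,-0.0036,0.079,0.01,0.005,0,-1],[0.002,-0.0036,0.079,0.01,0.005,0,-1]]';python3 -m handwheel '[[0,0,0,0,0,0,-1],[0,0,0,0,0,0,-1]]'; python3 go.py 445 -244 200 175; python3 -m handwheel '[[0,0,-0.06,0,0,0,-1],[0,0,-0.12,0,0,0,-1],[0,0,-0.16,0,0,0,-1],[0,0,-0.16,0,0,0,-1],[0,0,-0.16,0,0,0,-1]]'; python3 go.py 587.6 118.1 220 265 587.6 118.1 120 265
```

```text
clock: 10.35
position: [446.8, -244.9, 68.1]
ee_rot: [-0.677, 0.736, -0.002, 0.001]
contact_force: [-1.7, -0.2, 6.4]
gripper_width: 13.2
grasp_force: 59.6
clock: 10.6
position: [446.9, -244.9, 68.1]
ee_rot: [-0.677, 0.736, -0.002, 0.001]
contact_force: [-0.9, 0.1, 6.0]
gripper_width: 13.1
grasp_force: 59.6
at [ 446.9 -244.9   68.1] yaw 175.3 tilt 0.21 q1,q6 [-10.   6.] F [-0.9  0.1  6. ] w 13.1 t 10.6
[445.0, -244.0, 200.0, 175.0] -> [-0.0007, 0.0015, -0.1319] [-0.0035, -0.0008, 0.005]
clock: 11.22
position: [444.6, -243.9, 225.2]
ee_rot: [-0.677, 0.736, 0.001, 0.0]
contact_force: [-0.6, 0.4, -2.9]
gripper_width: 13.0
grasp_force: 59.5
at [ 444.6 -243.9  225.2] yaw 175.2 tilt 0.13 q1,q6 [-10.   6.] F [-0.6  0.4 -2.9] w 13.0 t 11.2
[587.6, 118.1, 220.0, 265.0] -> [-0.3727, -0.1124, 0.0056] [0.0001, 0.0025, -1.5668]
[587.6, 118.1, 120.0, 265.0] -> [-0.3725, -0.1126, 0.1056] [0.0001, 0.0025, -1.5668]
```

```bash
python3 -m handwheel '[[-0.3727,-0.1124,0.005,0,0.001,-1.567,-1],[-0.3727,-0.1124,0.005,0,0.001,-1.567,-1],[-0.3727,-0.1124,0.005,0,0.001,-1.567,-1],[-0.3727,-0.1124,0.005,0,0.001,-1.567,-1],[-0.3727,-0.1124,0.005,0,0.001,-1.567,-1],[-0.3727,-0.1124,0.005,0,0.001,-1.567,-1],[-0.3727,-0.1124,0.005,0,0.001,-1.567,-1],[-0.3727,-0.1124,0.005,0,0.001,-1.567,-1],[-0.3727,-0.1124,0.005,0,0.001,-1.567,-1],[-0.3727,-0.1124,0.005,0,0.001,-1.567,-1]]';python3 -m handwheel '[[0,0,0,0,0,0,-1],[0,0,0,0,0,0,-1]]'; python3 go.py 587.6 118.1 122 265
```

```text
clock: 12.48
position: [587.5, 117.4, 219.1]
ee_rot: [0.999, -0.044, -0.002, 0.001]
contact_force: [0.7, -0.2, -2.1]
gripper_width: 12.9
grasp_force: 59.6
clock: 12.72
position: [588.4, 117.4, 221.3]
ee_rot: [0.999, -0.044, 0.0, 0.001]
contact_force: [-0.4, -0.2, -2.2]
gripper_width: 13.2
grasp_force: 59.6
at [588.4 117.4 221.3] yaw -95.0 tilt 0.07 q1,q6 [27. 58.] F [-0.4 -0.2 -2.2] w 13.2 t 12.7
[587.6, 118.1, 122.0, 265.0] -> [-0.0009, -0.0007, 0.0993] [0.001, -0.0007, -0.0001]
```

```bash
python3 -m handwheel '[[0,-0.0007,0.05,0,0,0,-1],[0,-0.0007,0.099,0,0,0,-1],[0,-0.0007,0.099,0,0,0,-1],[0,-0.0007,0.106,0,0,0,-1],[0,-0.0007,0.112,0,0,0,-1],[0,-0.0007,0.116,0,0,0,-1],[0,-0.0007,0.116,0,0,0,-1]]'
```

```text
clock: 13.6
position: [588.9, 118.2, 106.1]
ee_rot: [0.999, -0.043, 0.001, 0.0]
contact_force: [-0.8, 0.6, -2.0]
gripper_width: 13.1
grasp_force: 59.6
```

```bash
python3 -m handwheel '[[0,0,0.004,0,0,0,-1],[0,0,0.008,0,0,0,-1],[0,0,0.008,0,0,0,-1]]';python3 -m handwheel '[[0,0,0.004,0,0,0,-1],[0,0,0.006,0,0,0,-1],[0,0,0.008,0,0,0,-1],[0,0,0.008,0,0,0,-1]]'; python3 go.py 587.6 118.1 90 265
```

```text
clock: 13.98
position: [589.5, 118.3, 98.4]
ee_rot: [0.999, -0.043, 0.002, 0.0]
contact_force: [-0.4, 0.5, 1.9]
gripper_width: 12.9
grasp_force: 60.4
clock: 14.48
position: [589.6, 118.3, 90.3]
ee_rot: [0.999, -0.043, 0.002, 0.0]
contact_force: [-0.5, 0.7, 6.6]
gripper_width: 13.3
grasp_force: 60.8
at [589.6 118.3  90.3] yaw -94.9 tilt 0.18 q1,q6 [27. 58.] F [-0.5  0.7  6.6] w 13.3 t 14.5
[587.6, 118.1, 90.0, 265.0] -> [-0.002, 0.0004, 0.0003] [0.0002, -0.0032, 0.001]
```

```bash
python3 -m handwheel '[[0,0,0.001,0,0,0,-1],[0,0,0.001,0,0,0,-1],[0,0,0.001,0,0,0,-1]]';python3 -m handwheel '[[0,0,0.001,0,0,0,-1],[0,0,0.001,0,0,0,-1],[0,0,0.001,0,0,0,-1]]'; python3 -m handwheel '[[0,0,0.001,0,0,0,-1],[0,0,0.001,0,0,0,-1],[0,0,0.001,0,0,0,-1]]'
```

```text
clock: 14.85
position: [589.6, 118.3, 89.5]
ee_rot: [0.999, -0.043, 0.002, 0.0]
contact_force: [-0.1, -0.3, 6.0]
gripper_width: 13.1
grasp_force: 60.8
clock: 15.22
position: [589.6, 118.3, 88.6]
ee_rot: [0.999, -0.043, 0.002, 0.0]
contact_force: [0.5, -0.5, 6.3]
gripper_width: 13.2
grasp_force: 60.9
clock: 15.6
position: [589.6, 118.3, 88.1]
ee_rot: [0.999, -0.043, 0.002, 0.0]
contact_force: [-0.1, 0.4, 8.4]
gripper_width: 13.1
grasp_force: 61.3
```

```bash
python3 -m handwheel '[[0,0,-0.001,0,0,0.15,-1],[0,0,-0.001,0,0,0.32,-1],[0,0,-0.001,0,0,0.49,-1],[0,0,-0.001,0,0,0.66,-1],[0,0,-0.001,0,0,0.83,-1],[0,0,-0.001,0,0,1.0,-1],[0,0,-0.001,0,0,1.17,-1],[0,0,-0.001,0,0,1.34,-1],[0,0,-0.001,0,0,1.5,-1],[0,0,-0.001,0,0,1.58,-1]]'; python3 -m handwheel '[[0,0,0,0,0,0,-1],[0,0,0,0,0,0,-1]]'; python3 go.py 587.6 118.1 90 355
python3 - <<'E'
from h import *
print(read_state()['wrist_torque'])
E
```

```text
clock: 16.85
position: [589.3, 118.4, 88.5]
ee_rot: [-0.672, 0.741, -0.001, 0.001]
contact_force: [-1.6, -0.2, 5.8]
gripper_width: 12.8
grasp_force: 60.9
clock: 17.1
position: [589.3, 118.4, 88.5]
ee_rot: [-0.672, 0.74, -0.001, 0.001]
contact_force: [-1.6, 1.2, 5.5]
gripper_width: 13.0
grasp_force: 60.8
at [589.3 118.4  88.5] yaw 174.5 tilt 0.16 q1,q6 [ 27. -32.] F [-1.6  1.2  5.5] w 13.0 t 17.1
[587.6, 118.1, 90.0, 355.0] -> [0.0005, 0.0017, -0.0015] [0.0001, 0.0045, 3.1331]
[ 0.26012546  0.42416762 -0.07662117]
```

```bash
python3 -m handwheel '[[0,0,-0.003,0,0,0,-1],[0,0,-0.006,0,0,0,-1],[0,0,-0.009,0,0,0,-1],[0,0,-0.009,0,0,0,-1]]'; python3 -m handwheel '[[0,0,0,0,0,0,0],[0,0,0,0,0,0,0],[0,0,0,0,0,0,0],[0,0,-0.05,0,0,0,0],[0,0,-0.11,0,0,0,0],[0,0,-0.12,0,0,0,0],[0,0,-0.12,0,0,0,0]]';python3 go.py 571.1 -214.3 170 273 438.2 -70.4 170 186.9 574.6 -76.4 170 207.2
```

```text
clock: 17.6
position: [589.1, 118.3, 96.2]
ee_rot: [-0.672, 0.74, -0.001, 0.001]
contact_force: [1.6, 0.3, -1.3]
gripper_width: 13.5
grasp_force: 60.0
clock: 18.48
position: [588.6, 118.4, 217.4]
ee_rot: [-0.672, 0.74, -0.001, 0.001]
contact_force: [0.0, -0.3, -0.7]
gripper_width: 42.7
grasp_force: 0.0
at [588.6 118.4 217.4] yaw 174.5 tilt 0.15 q1,q6 [ 27. -32.] F [ 0.  -0.3 -0.7] w 42.7 t 18.5
[571.1, -214.3, 170.0, 273.0] -> [0.3328, -0.0144, 0.0472] [-0.0025, -0.0018, -1.7192]
[438.2, -70.4, 170.0, 186.9] -> [0.2023, 0.1317, 0.0469] [-0.0027, 0.0003, -0.2164]
[574.6, -76.4, 170.0, 207.2] -> [0.1952, -0.0047, 0.0473] [-0.0027, -0.0002, -0.5707]
```

```bash
python3 -m handwheel '[[0.1,0.065,0.023,0,0,-0.1,0],[0.2023,0.1317,0.047,0,0,-0.2164,0],[0.2023,0.1317,0.047,0,0,-0.2164,0],[0.2023,0.1317,0.047,0,0,-0.2164,0],[0.2023,0.1317,0.047,0,0,-0.2164,0],[0.2023,0.1317,0.047,0,0,-0.2164,0],[0.2023,0.1317,0.047,0,0,-0.2164,0]]'
python3 - <<'E'
from m import *
im,d=get_image('top');P=cloud('top',d);im2,d2=get_image('scene');S=cloud('scene',d2)
for u,v in[(286,204),(329,204),(284,247)]:print(u,v,wing('top',P,u,v))
print('used1',wing('top',P,224,195,z0=115,z1=140,rad=18))
print(wing('scene',S,311,240,z0=85,z1=110,rad=15))
E
python3 go.py 438.2 -70.4 66 186.9
```

```text
clock: 19.35
position: [439.0, -70.0, 169.3]
ee_rot: [0.749, -0.663, 0.001, -0.0]
contact_force: [0.2, -0.6, -0.4]
gripper_width: 42.5
grasp_force: 0.0
286 204 (84, array([574.2, -76.2]), array([574.8, -76.3]), array([14.1, 53.8]), np.float64(116.8), np.float64(96.9))
329 204 (86, array([ 570.8, -213.9]), array([ 570.9, -214.3]), array([55.3, 13.6]), np.float64(3.3), np.float64(96.9))
284 247 None
used1 (90, array([587.9, 116.7]), array([588.6, 117.5]), array([56.7, 14.1]), np.float64(84.0), np.float64(124.8))
(95, array([435.2, -63.1]), array([436.6, -65.2]), array([15.9, 56.1]), np.float64(93.3), np.float64(94.7))
at [438.9 -69.9 169.4] yaw -173.0 tilt 0.09 q1,q6 [12. -5.] F [0.  0.3 0.3] w 42.6 t 19.4
[438.2, -70.4, 66.0, 186.9] -> [0.0003, 0.0009, 0.1034] [-0.0012, -0.0009, 0.0013]
```

```bash
python3 -m handwheel '[[0,0.0005,0.05,0,0,0,0],[0,0.0005,0.1,0,0,0,0],[0,0.0005,0.101,0,0,0,0],[0,0.0005,0.101,0,0,0,0],[0,0.0005,0.101,0,0,0,-1],[0,0.0005,0.101,0,0,0,-1],[0,0.0005,0.101,0,0,0,-1],[0,0.0005,0.101,0,0,0,-1],[0,0.0005,0.101,0,0,0,-1],[0,0.0005,0.101,0,0,0,-1]]'; python3 -m handwheel '[[0,0,-0.06,0,0,0,-1],[0,0,-0.12,0,0,0,-1],[0,0,-0.155,0,0,0,-1],[0,0,-0.155,0,0,0,-1],[0,0,-0.155,0,0,0,-1]]'; python3 go.py 597 227.7 220 265
```

```text
clock: 20.7
position: [439.5, -70.5, 70.5]
ee_rot: [0.749, -0.663, 0.002, -0.002]
contact_force: [-0.5, 1.1, 7.0]
gripper_width: 12.9
grasp_force: 59.7
clock: 21.32
position: [436.4, -70.5, 222.6]
ee_rot: [0.748, -0.663, -0.0, 0.0]
contact_force: [0.6, -1.0, -1.8]
gripper_width: 13.2
grasp_force: 59.8
at [436.4 -70.5 222.6] yaw -173.1 tilt 0.04 q1,q6 [12. -5.] F [ 0.6 -1.  -1.8] w 13.2 t 21.3
[597.0, 227.7, 220.0, 265.0] -> [-0.2769, -0.1951, 0.0024] [0.0007, 0.0004, -1.3635]
```

```bash
python3 -m handwheel '[[-0.2769,-0.1951,0.002,0,0,-1.363,-1],[-0.2769,-0.1951,0.002,0,0,-1.363,-1],[-0.2769,-0.1951,0.002,0,0,-1.363,-1],[-0.2769,-0.1951,0.002,0,0,-1.363,-1],[-0.2769,-0.1951,0.002,0,0,-1.363,-1],[-0.2769,-0.1951,0.002,0,0,-1.363,-1],[-0.2769,-0.1951,0.002,0,0,-1.363,-1],[-0.2769,-0.1951,0.002,0,0,-1.363,-1],[-0.2769,-0.1951,0.002,0,0,-1.363,-1],[-0.2769,-0.1951,0.002,0,0,-1.363,-1]]';python3 -m handwheel '[[0,0,0,0,0,0,-1],[0,0,0,0,0,0,-1]]'; python3 go.py 597.2 227.7 110 265
```

```text
clock: 22.58
position: [597.7, 227.4, 220.3]
ee_rot: [0.999, -0.044, -0.0, 0.001]
contact_force: [0.3, -0.2, -2.9]
gripper_width: 13.0
grasp_force: 59.9
clock: 22.82
position: [598.1, 227.7, 221.7]
ee_rot: [0.999, -0.044, 0.001, 0.0]
contact_force: [-0.6, -0.7, -2.3]
gripper_width: 13.0
grasp_force: 59.9
at [598.1 227.7 221.7] yaw -95.0 tilt 0.1 q1,q6 [35. 50.] F [-0.6 -0.7 -2.3] w 13.0 t 22.8
[597.2, 227.7, 110.0, 265.0] -> [-0.001, 0.0, 0.1117] [0.0005, -0.0016, -0.0003]
```

```bash
python3 -m handwheel '[[-0.0005,0,0.05,0,0,0,-1],[-0.0005,0,0.098,0,0,0,-1],[-0.0005,0,0.098,0,0,0,-1],[-0.0005,0,0.106,0,0,0,-1],[-0.0005,0,0.112,0,0,0,-1],[-0.0005,0,0.115,0,0,0,-1],[-0.0005,0,0.115,0,0,0,-1]]'; python3 -m handwheel '[[0,0,0.005,0,0,0,-1],[0,0,0.009,0,0,0,-1],[0,0,0.012,0,0,0,-1],[0,0,0.014,0,0,0,-1],[0,0,0.014,0,0,0,-1],[0,0,0.014,0,0,0,-1]]';python3 -m handwheel '[[0,0,0.0015,0,0,0,-1],[0,0,0.0015,0,0,0,-1],[0,0,0.0015,0,0,0,-1]]'
```

```text
clock: 23.7
position: [597.9, 227.8, 107.2]
ee_rot: [0.999, -0.044, 0.001, 0.0]
contact_force: [-0.1, -0.1, -1.8]
gripper_width: 13.1
grasp_force: 59.8
clock: 24.45
position: [598.6, 228.1, 93.6]
ee_rot: [0.999, -0.043, 0.002, -0.0]
contact_force: [0.4, -0.1, 5.6]
gripper_width: 12.8
grasp_force: 61.0
clock: 24.82
position: [598.6, 228.1, 92.2]
ee_rot: [0.999, -0.043, 0.002, -0.0]
contact_force: [0.0, -1.1, 5.6]
gripper_width: 13.3
grasp_force: 61.0
```

```bash
python3 -m handwheel '[[0,0,0.0015,0,0,0,-1],[0,0,0.0015,0,0,0,-1],[0,0,0.0015,0,0,0,-1]]'; python3 -m handwheel '[[0,0,0.001,0,0,0,-1],[0,0,0.001,0,0,0,-1],[0,0,0.001,0,0,0,-1]]'
```

```text
clock: 25.2
position: [598.6, 228.1, 90.9]
ee_rot: [0.999, -0.043, 0.002, -0.0]
contact_force: [0.0, -0.5, 6.2]
gripper_width: 13.0
grasp_force: 61.1
clock: 25.58
position: [598.7, 228.0, 90.5]
ee_rot: [0.999, -0.043, 0.002, -0.0]
contact_force: [-0.3, -0.6, 9.0]
gripper_width: 13.2
grasp_force: 61.6
```

Stop reached; back 1 mm, turn, release.

```bash
python3 -m handwheel '[[0,0,-0.001,0,0,0.15,-1],[0,0,-0.001,0,0,0.32,-1],[0,0,-0.001,0,0,0.49,-1],[0,0,-0.001,0,0,0.66,-1],[0,0,-0.001,0,0,0.83,-1],[0,0,-0.001,0,0,1.0,-1],[0,0,-0.001,0,0,1.17,-1],[0,0,-0.001,0,0,1.34,-1],[0,0,-0.001,0,0,1.5,-1],[0,0,-0.001,0,0,1.58,-1]]'; python3 -m handwheel '[[0,0,0,0,0,0,-1],[0,0,-0.003,0,0,0,-1],[0,0,-0.006,0,0,0,-1],[0,0,-0.008,0,0,0,-1],[0,0,-0.008,0,0,0,-1]]'; python3 -m handwheel '[[0,0,0,0,0,0,0],[0,0,0,0,0,0,0],[0,0,0,0,0,0,0],[0,0,-0.05,0,0,0,0],[0,0,-0.11,0,0,0,0],[0,0,-0.12,0,0,0,0],[0,0,-0.12,0,0,0,0]]';python3 go.py 574.6 -76.4 170 207.2
```

```text
clock: 26.82
position: [598.7, 228.1, 90.9]
ee_rot: [-0.671, 0.741, -0.001, 0.001]
contact_force: [-0.7, -0.5, 6.1]
gripper_width: 13.2
grasp_force: 61.0
clock: 27.45
position: [598.6, 228.1, 98.2]
ee_rot: [-0.672, 0.74, -0.001, 0.001]
contact_force: [2.2, -0.2, 3.7]
gripper_width: 12.7
grasp_force: 60.7
clock: 28.32
position: [597.4, 227.9, 218.0]
ee_rot: [-0.672, 0.74, -0.001, 0.001]
contact_force: [-0.8, 0.3, -1.4]
gripper_width: 43.0
grasp_force: 0.0
at [597.4 227.9 218. ] yaw 174.5 tilt 0.11 q1,q6 [ 35. -41.] F [-0.8  0.3 -1.4] w 43.0 t 28.3
[574.6, -76.4, 170.0, 207.2] -> [0.3051, -0.0066, 0.0479] [-0.0019, -0.0001, -0.5713]
```

```bash
python3 -m handwheel '[[0.15,-0.003,0.02,0,0,-0.3,0],[0.305,-0.0066,0.048,0,0,-0.5713,0],[0.305,-0.0066,0.048,0,0,-0.5713,0],[0.305,-0.0066,0.048,0,0,-0.5713,0],[0.305,-0.0066,0.048,0,0,-0.5713,0],[0.305,-0.0066,0.048,0,0,-0.5713,0],[0.305,-0.0066,0.048,0,0,-0.5713,0],[0.305,-0.0066,0.048,0,0,-0.5713,0]]'
python3 - <<'E'
from m import *
im,d=get_image('top');P=cloud('top',d);im2,d2=get_image('scene');S=cloud('scene',d2)
for u,v in[(286,204),(329,204)]:print(u,v,wing('top',P,u,v))
print('p1',wing('top',P,224,195,z0=112,z1=140,rad=18))
print('p3',wing('top',P,190,196,z0=112,z1=140,rad=18))
print('vial, beaker',[ (P[140:153,328:339][P[140:153,328:339][...,2]>80].mean(0)).round()])
print(wing('scene',S,279,220,z0=85,z1=110,rad=20))
E
python3 go.py 574.6 -76.4 69 207.2
```

```text
clock: 29.32
position: [574.9, -75.3, 169.3]
ee_rot: [0.854, -0.52, 0.0, 0.0]
contact_force: [0.1, -0.4, 0.2]
gripper_width: 42.4
grasp_force: 0.0
286 204 (11, array([561.6, -58.1]), array([560.8, -57.8]), array([12.4,  6.2]), np.float64(95.8), np.float64(94.4))
329 204 (85, array([ 570.5, -214. ]), array([ 570.8, -214.3]), array([55.9, 13.8]), np.float64(2.8), np.float64(96.8))
p1 None
p3 None
vial, beaker [array([ 758., -231.,   86.])]
(72, array([570.4, -66.8]), array([572.9, -68.8]), array([14.2, 57.4]), np.float64(115.2), np.float64(94.9))
at [575.1 -75.1 169.8] yaw -152.7 tilt 0.09 q1,q6 [ 9. 19.] F [-0.2 -0.   0.2] w 42.8 t 29.4
[574.6, -76.4, 69.0, 207.2] -> [0.0008, 0.0011, 0.1008] [-0.001, -0.0012, 0.0022]
```

Unmoved (the scene view agrees with its first reading). Grasp and carry to port 0.

```bash
python3 -m handwheel '[[0.0008,0.001,0.05,0,0,0,0],[0.0008,0.001,0.1,0,0,0,0],[0.0008,0.001,0.1,0,0,0,0],[0.0008,0.001,0.1,0,0,0,0],[0.0008,0.001,0.1,0,0,0,-1],[0.0008,0.001,0.1,0,0,0,-1],[0.0008,0.001,0.1,0,0,0,-1],[0.0008,0.001,0.1,0,0,0,-1],[0.0008,0.001,0.1,0,0,0,-1],[0.0008,0.001,0.1,0,0,0,-1]]'; python3 -m handwheel '[[0,0,-0.06,0,0,0,-1],[0,0,-0.12,0,0,0,-1],[0,0,-0.155,0,0,0,-1],[0,0,-0.155,0,0,0,-1],[0,0,-0.155,0,0,0,-1]]'; python3 go.py 478.8 127.9 220 265
```

```text
clock: 30.68
position: [576.4, -77.5, 72.1]
ee_rot: [0.854, -0.521, 0.003, -0.001]
contact_force: [0.2, 2.0, 6.5]
gripper_width: 13.1
grasp_force: 61.2
clock: 31.3
position: [572.8, -77.5, 223.1]
ee_rot: [0.853, -0.521, -0.001, 0.001]
contact_force: [-0.4, -0.6, -3.2]
gripper_width: 12.9
grasp_force: 60.1
at [572.8 -77.5 223.1] yaw -152.8 tilt 0.12 q1,q6 [ 8. 19.] F [-0.4 -0.6 -3.2] w 12.9 t 31.3
[478.8, 127.9, 220.0, 265.0] -> [-0.2257, -0.0101, 0.0033] [0.0012, 0.0018, -1.0093]
```

```bash
python3 -m handwheel '[[-0.2257,-0.0101,0.003,0,0,-1.009,-1],[-0.2257,-0.0101,0.003,0,0,-1.009,-1],[-0.2257,-0.0101,0.003,0,0,-1.009,-1],[-0.2257,-0.0101,0.003,0,0,-1.009,-1],[-0.2257,-0.0101,0.003,0,0,-1.009,-1],[-0.2257,-0.0101,0.003,0,0,-1.009,-1],[-0.2257,-0.0101,0.003,0,0,-1.009,-1],[-0.2257,-0.0101,0.003,0,0,-1.009,-1],[-0.2257,-0.0101,0.003,0,0,-1.009,-1]]';python3 -m handwheel '[[0,0,0,0,0,0,-1],[0,0,0,0,0,0,-1]]'; python3 go.py 478.8 127.9 109 265
```

```text
clock: 32.42
position: [479.9, 127.5, 221.1]
ee_rot: [0.999, -0.044, 0.0, 0.001]
contact_force: [0.1, 0.1, -2.9]
gripper_width: 13.0
grasp_force: 60.0
clock: 32.67
position: [480.1, 127.7, 221.6]
ee_rot: [0.999, -0.044, 0.001, 0.0]
contact_force: [-0.5, -0.1, -2.1]
gripper_width: 12.9
grasp_force: 60.0
at [480.1 127.7 221.6] yaw -95.0 tilt 0.1 q1,q6 [34. 51.] F [-0.5 -0.1 -2.1] w 12.9 t 32.7
[478.8, 127.9, 109.0, 265.0] -> [-0.0015, -0.0002, 0.1126] [0.0006, -0.0017, -0.0]
```

```bash
python3 -m handwheel '[[-0.001,0,0.05,0,0,0,-1],[-0.001,0,0.096,0,0,0,-1],[-0.001,0,0.096,0,0,0,-1],[-0.001,0,0.104,0,0,0,-1],[-0.001,0,0.11,0,0,0,-1],[-0.001,0,0.113,0,0,0,-1],[-0.001,0,0.113,0,0,0,-1]]'; python3 -m handwheel '[[0,0,0.005,0,0,0,-1],[0,0,0.009,0,0,0,-1],[0,0,0.012,0,0,0,-1],[0,0,0.015,0,0,0,-1],[0,0,0.015,0,0,0,-1],[0,0,0.015,0,0,0,-1]]';python3 -m handwheel '[[0,0,0.001,0,0,0,-1],[0,0,0.001,0,0,0,-1],[0,0,0.001,0,0,0,-1]]'
```

```text
clock: 33.55
position: [479.4, 127.9, 108.9]
ee_rot: [0.999, -0.043, 0.001, 0.0]
contact_force: [-0.3, -1.0, -2.0]
gripper_width: 12.9
grasp_force: 60.0
clock: 34.3
position: [480.1, 128.2, 94.3]
ee_rot: [0.999, -0.043, 0.002, -0.0]
contact_force: [1.2, 0.2, 4.9]
gripper_width: 13.1
grasp_force: 61.1
clock: 34.67
position: [480.2, 128.2, 93.3]
ee_rot: [0.999, -0.043, 0.002, -0.0]
contact_force: [0.2, 0.1, 6.2]
gripper_width: 13.1
grasp_force: 61.1
```

```bash
python3 -m handwheel '[[0,0,0.001,0,0,0,-1],[0,0,0.001,0,0,0,-1],[0,0,0.001,0,0,0,-1]]'; python3 -m handwheel '[[0,0,0.001,0,0,0,-1],[0,0,0.001,0,0,0,-1],[0,0,0.001,0,0,0,-1]]'
```

```text
clock: 35.05
position: [480.2, 128.2, 92.4]
ee_rot: [0.999, -0.043, 0.002, -0.0]
contact_force: [0.9, 0.7, 7.1]
gripper_width: 13.1
grasp_force: 61.2
clock: 35.42
position: [480.3, 128.2, 92.0]
ee_rot: [0.999, -0.043, 0.002, -0.0]
contact_force: [-0.9, -0.4, 10.4]
gripper_width: 13.0
grasp_force: 61.9
```

```bash
python3 -m handwheel '[[0,0,-0.001,0,0,0.15,-1],[0,0,-0.001,0,0,0.32,-1],[0,0,-0.001,0,0,0.49,-1],[0,0,-0.001,0,0,0.66,-1],[0,0,-0.001,0,0,0.83,-1],[0,0,-0.001,0,0,1.0,-1],[0,0,-0.001,0,0,1.17,-1],[0,0,-0.001,0,0,1.34,-1],[0,0,-0.001,0,0,1.5,-1],[0,0,-0.001,0,0,1.58,-1]]'; python3 -m handwheel '[[0,0,0,0,0,0,-1],[0,0,-0.003,0,0,0,-1],[0,0,-0.006,0,0,0,-1],[0,0,-0.008,0,0,0,-1],[0,0,-0.008,0,0,0,-1]]'; python3 -m handwheel '[[0,0,0,0,0,0,0],[0,0,0,0,0,0,0],[0,0,0,0,0,0,0],[0,0,-0.05,0,0,0,0],[0,0,-0.11,0,0,0,0],[0,0,-0.12,0,0,0,0],[0,0,-0.12,0,0,0,0]]';python3 go.py 570.8 -214.3 170 273
```

```text
clock: 36.67
position: [479.0, 127.6, 92.0]
ee_rot: [-0.671, 0.741, -0.001, 0.0]
contact_force: [-2.4, 0.6, 5.6]
gripper_width: 12.9
grasp_force: 61.3
clock: 37.3
position: [479.0, 127.7, 99.5]
ee_rot: [-0.672, 0.74, -0.001, 0.0]
contact_force: [-1.6, 0.9, 3.2]
gripper_width: 12.4
grasp_force: 60.8
clock: 38.17
position: [479.0, 128.0, 219.9]
ee_rot: [-0.672, 0.74, -0.001, 0.001]
contact_force: [0.1, 0.4, -0.7]
gripper_width: 42.9
grasp_force: 0.0
at [479.  128.  219.9] yaw 174.5 tilt 0.14 q1,q6 [ 34. -39.] F [ 0.1  0.4 -0.7] w 42.9 t 38.2
[570.8, -214.3, 170.0, 273.0] -> [0.3319, -0.1242, 0.05] [-0.0023, -0.0016, -1.7195]
```

```bash
python3 -m handwheel '[[0.332,-0.1242,0.05,0,0,-1.72,0],[0.332,-0.1242,0.05,0,0,-1.72,0],[0.332,-0.1242,0.05,0,0,-1.72,0],[0.332,-0.1242,0.05,0,0,-1.72,0],[0.332,-0.1242,0.05,0,0,-1.72,0],[0.332,-0.1242,0.05,0,0,-1.72,0],[0.332,-0.1242,0.05,0,0,-1.72,0],[0.332,-0.1242,0.05,0,0,-1.72,0],[0.332,-0.1242,0.05,0,0,-1.72,0],[0.332,-0.1242,0.05,0,0,-1.72,0]]'; python3 -m handwheel '[[0,0,0,0,0,0,0],[0,0,0,0,0,0,0]]';python3 - <<'E'
from m import *
im,d=get_image('top');P=cloud('top',d);im2,d2=get_image('scene');S=cloud('scene',d2)
print(wing('top',P,329,204))
for k,u,v in(('p1',224,195),('p3',188,196),('p0',221,231)):print(k,wing('top',P,u,v,z0=112,z1=140,rad=18))
print(wing('scene',S,308,205,z0=85,z1=110,rad=17))
cv2.imwrite('pics/s3.png',np.vstack([cv2.resize(im2[110:320,130:380],(750,560//2*1)) , cv2.resize(im[150:270,120:430],(750,290))]))
E
python3 go.py 570.8 -214.3 69 273
```

```text
clock: 39.42
position: [569.5, -214.5, 167.0]
ee_rot: [1.0, 0.029, -0.002, -0.0]
contact_force: [-0.1, -0.4, -0.4]
gripper_width: 43.0
grasp_force: 0.0
clock: 39.67
position: [570.4, -214.4, 168.6]
ee_rot: [1.0, 0.025, -0.0, 0.0]
contact_force: [-1.1, -0.5, -0.4]
gripper_width: 42.6
grasp_force: 0.0
(32, array([ 553.3, -214. ]), array([ 555.3, -214.1]), array([25.2, 11.8]), np.float64(15.9), np.float64(97.1))
p1 (92, array([587.8, 117. ]), array([588.4, 117.8]), array([55.8, 14.2]), np.float64(84.5), np.float64(124.2))
p3 (94, array([596.9, 226.3]), array([598.2, 228. ]), array([56.6, 14.6]), np.float64(84.7), np.float64(124.4))
p0 (89, array([478.2, 126.3]), array([478.5, 126.9]), array([53.2, 13.7]), np.float64(84.9), np.float64(124.9))
(79, array([ 567.9, -207.1]), array([ 568.1, -209.2]), array([57.4, 19.6]), np.float64(3.8), np.float64(93.8))
at [ 570.7 -214.5  169.3] yaw -87.0 tilt 0.04 q1,q6 [-5. 98.] F [-0.5 -0.1  0.3] w 43.1 t 39.8
[570.8, -214.3, 69.0, 273.0] -> [0.0001, -0.0002, 0.1003] [0.0006, -0.0004, -0.0005]
```

View pics/s3.png

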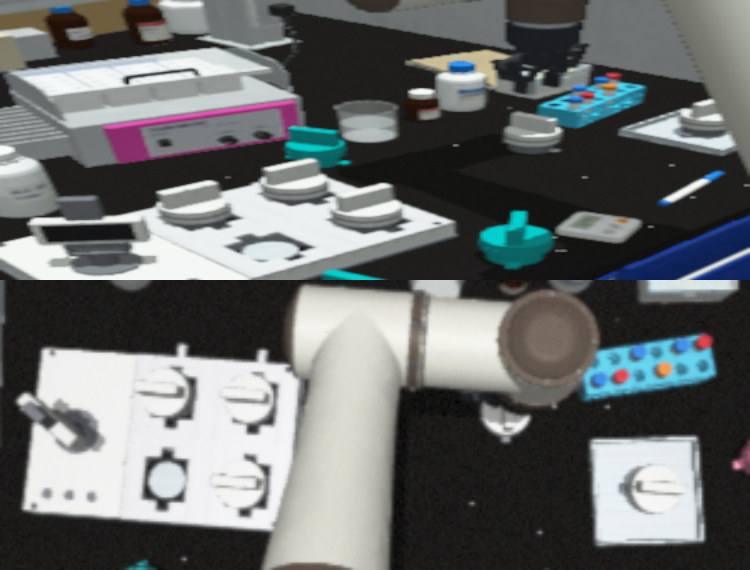

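```bash
python3 -m handwheel '[[0,0,0.05,0,0,0,0],[0,0,0.1,0,0,0,0],[0,0,0.1,0,0,0,0],[0,0,0.1,0,0,0,0],[0,0,0.1,0,0,0,-1],[0,0,0.1,0,0,0,-1],[0,0,0.1,0,0,0,-1],[0,0,0.1,0,0,0,-1],[0,0,0.1,0,0,0,-1],[0,0,0.1,0,0,0,-1]]'; python3 -m handwheel '[[0,0,-0.06,0,0,0,-1],[0,0,-0.12,0,0,0,-1],[0,0,-0.16,0,0,0,-1],[0,0,-0.16,0,0,0,-1],[0,0,-0.16,0,0,0,-1]]'; python3 go.py 487.8 237.4 225 265
```

```text
clock: 41.02
position: [572.4, -214.8, 72.2]
ee_rot: [1.0, 0.027, 0.003, 0.001]
contact_force: [-0.7, 1.3, 6.3]
gripper_width: 13.1
grasp_force: 62.8
clock: 41.65
position: [569.7, -214.1, 228.6]
ee_rot: [1.0, 0.026, -0.0, -0.0]
contact_force: [0.7, -0.3, -2.2]
gripper_width: 13.1
grasp_force: 61.9
at [ 569.7 -214.1  228.6] yaw -87.0 tilt 0.07 q1,q6 [-5. 98.] F [ 0.7 -0.3 -2.2] w 13.1 t 41.6
[487.8, 237.4, 225.0, 265.0] -> [-0.0581, -0.4551, 0.004] [-0.0007, 0.0009, 0.1398]
```

```bash
python3 -m handwheel '[[-0.058,-0.455,0.004,0,0,0.14,-1],[-0.058,-0.455,0.004,0,0,0.14,-1],[-0.058,-0.455,0.004,0,0,0.14,-1],[-0.058,-0.455,0.004,0,0,0.14,-1],[-0.058,-0.455,0.004,0,0,0.14,-1],[-0.058,-0.455,0.004,0,0,0.14,-1],[-0.058,-0.455,0.004,0,0,0.14,-1],[-0.058,-0.455,0.004,0,0,0.14,-1],[-0.058,-0.455,0.004,0,0,0.14,-1],[-0.058,-0.455,0.004,0,0,0.14,-1]]';python3 -m handwheel '[[0,0,0,0,0,0,-1],[0,0,0,0,0,0,-1]]'; python3 go.py 488.4 237.4 109 265
```

```text
clock: 42.9
position: [488.5, 235.5, 224.5]
ee_rot: [0.999, -0.044, -0.0, 0.001]
contact_force: [0.9, -0.3, -2.2]
gripper_width: 13.0
grasp_force: 61.9
clock: 43.15
position: [489.0, 235.7, 225.6]
ee_rot: [0.999, -0.044, 0.001, 0.0]
contact_force: [-0.1, -0.3, -2.1]
gripper_width: 12.7
grasp_force: 61.9
at [489.  235.7 225.6] yaw -95.1 tilt 0.1 q1,q6 [43. 42.] F [-0.1 -0.3 -2.1] w 12.7 t 43.1
[488.4, 237.4, 109.0, 265.0] -> [-0.001, -0.0017, 0.1166] [0.0006, -0.0016, -0.0013]
```

```bash
python3 -m handwheel '[[-0.001,-0.0017,0.05,0,0,0,-1],[-0.001,-0.0017,0.1,0,0,0,-1],[-0.001,-0.0017,0.1,0,0,0,-1],[-0.001,-0.0017,0.108,0,0,0,-1],[-0.001,-0.0017,0.114,0,0,0,-1],[-0.001,-0.0017,0.117,0,0,0,-1],[-0.001,-0.0017,0.117,0,0,0,-1]]'; python3 -m handwheel '[[0,0,0.005,0,0,0,-1],[0,0,0.009,0,0,0,-1],[0,0,0.012,0,0,0,-1],[0,0,0.016,0,0,0,-1],[0,0,0.016,0,0,0,-1],[0,0,0.016,0,0,0,-1]]';python3 -m handwheel '[[0,0,0.001,0,0,0,-1],[0,0,0.001,0,0,0,-1],[0,0,0.001,0,0,0,-1]]'
```

```text
clock: 44.02
position: [488.3, 238.6, 109.0]
ee_rot: [0.999, -0.043, 0.001, 0.0]
contact_force: [0.4, -0.6, -2.0]
gripper_width: 13.0
grasp_force: 61.8
clock: 44.78
position: [488.8, 239.1, 93.4]
ee_rot: [0.999, -0.043, 0.002, -0.0]
contact_force: [-0.5, 0.9, 6.6]
gripper_width: 13.0
grasp_force: 63.0
clock: 45.15
position: [488.9, 239.1, 92.5]
ee_rot: [0.999, -0.043, 0.002, -0.0]
contact_force: [-0.9, 0.8, 6.4]
gripper_width: 13.1
grasp_force: 63.1
```

```bash
python3 -m handwheel '[[0,0.0005,0.001,0,0,0,-1],[0,0.0005,0.001,0,0,0,-1],[0,0.0005,0.001,0,0,0,-1]]'
```

```text
clock: 45.52
position: [489.0, 239.0, 92.1]
ee_rot: [0.999, -0.043, 0.002, -0.001]
contact_force: [-3.2, 1.1, 9.7]
gripper_width: 12.9
grasp_force: 63.5
```

```bash
python3 -m handwheel '[[0,0.0005,-0.001,0,0,0.15,-1],[0,0.001,-0.001,0,0,0.32,-1],[0,0.001,-0.001,0,0,0.49,-1],[0,0.001,-0.001,0,0,0.66,-1],[0,0.001,-0.001,0,0,0.83,-1],[0,0.001,-0.001,0,0,1.0,-1],[0,0.001,-0.001,0,0,1.17,-1],[0,0.001,-0.001,0,0,1.34,-1],[0,0.001,-0.001,0,0,1.5,-1],[0,0.001,-0.001,0,0,1.58,-1]]'; python3 -m handwheel '[[0,0,0,0,0,0,-1],[0,0,-0.003,0,0,0,-1],[0,0,-0.006,0,0,0,-1],[0,0,-0.008,0,0,0,-1],[0,0,-0.008,0,0,0,-1]]'; python3 -m handwheel '[[0,0,0,0,0,0,0],[0,0,0,0,0,0,0],[0,0,0,0,0,0,0],[0,0,-0.05,0,0,0,0],[0,0,-0.11,0,0,0,0],[0,0,-0.14,0,0,0,0],[0,0,-0.14,0,0,0,0]]'; python3 -m handwheel '[[0.06,-0.03,-0.05,0,0,0,0],[0.12,-0.06,-0.05,0,0,0,0],[0.18,-0.09,-0.05,0,0,0,0],[0.18,-0.09,-0.05,0,0,0,0],[0.18,-0.09,-0.05,0,0,0,0]]'
python3 - <<'E'
from m import *
im,d=get_image('top');P=cloud('top',d);im2,d2=get_image('scene');S=cloud('scene',d2)
for k,u,v in(('p1',224,195),('p3',188,196),('p0',221,231),('p2',185,228)):print(k,wing('top',P,u,v,z0=112,z1=140,rad=18))
np.save('s4.npy',d2);np.save('t4.npy',d)
o=np.array([543.5,240.6]);a=np.radians(-5.);ex=np.array([np.cos(a),np.sin(a)]);ey=np.array([-ex[1],ex[0]])
def loc(Q):return np.c_[(Q[:,:2]-o)@ex,(Q[:,:2]-o)@ey-0,Q[:,2]]
for n,Q in(('top',P),('scene',S)):
    q=loc(Q.reshape(-1,3));q=q[(abs(q[:,0])<70)&(q[:,1]>70)&(q[:,1]<170)&(q[:,2]>100)&(q[:,2]<215)]
    t=q[q[:,2]>170] if n=='scene' else q[q[:,2]>185]
    print(n,len(q),'tab',len(t),t.mean(0).round(1),t.min(0).round(1),t.max(0).round(1))
    if n=='scene':
        for lo,hi in((105,150),(165,205),(100,205)):
            h=q[(q[:,2]>lo)&(q[:,2]<hi)];m0=np.median(h,0)
            for _ in range(4):
                u,s,vt=np.linalg.svd(h-h.mean(0),full_matrices=False);nn=vt[2]*(-np.sign(vt[2][0]));r=(h-h.mean(0))@nn;h=h[abs(r)<4]
            print(lo,hi,len(h),h.mean(0).round(1),nn.round(3),'swivel',np.degrees(np.arctan2(-nn[1],-nn[0])).round(1),'tilt',np.degrees(np.arcsin(nn[2])).round(1))
cv2.imwrite('pics/s4.png',np.vstack([cv2.resize(im2[190:320,130:300],(600,400)) ,cv2.resize(im[170:260,120:255],(300,200)).repeat(1,0).repeat(2,1)]))
E
python3 go.py 500 250 200 175
```

```text
clock: 46.78
position: [488.3, 236.2, 92.3]
ee_rot: [-0.671, 0.741, -0.001, -0.0]
contact_force: [-0.2, -1.6, 5.4]
gripper_width: 12.7
grasp_force: 63.1
clock: 47.4
position: [488.1, 236.5, 99.7]
ee_rot: [-0.672, 0.74, -0.001, 0.0]
contact_force: [1.3, -2.5, 5.2]
gripper_width: 12.9
grasp_force: 62.6
clock: 48.28
position: [488.8, 238.1, 242.4]
ee_rot: [-0.672, 0.74, -0.001, 0.004]
contact_force: [-0.5, 0.2, -0.6]
gripper_width: 42.8
grasp_force: 0.0
clock: 48.9
position: [559.8, 47.6, 287.8]
ee_rot: [-0.671, 0.741, 0.0, -0.001]
contact_force: [-0.9, -0.3, 0.4]
gripper_width: 42.6
grasp_force: 0.0
p1 None
p3 None
p0 (89, array([478.1, 126. ]), array([478.6, 127.1]), array([54.3, 13.9]), np.float64(84.5), np.float64(124.3))
p2 (94, array([487.9, 233.8]), array([488.3, 235.5]), array([56.9, 14.1]), np.float64(84.0), np.float64(124.6))
at [559.5  49.5 288.3] yaw 174.5 tilt 0.08 q1,q6 [ 22. -27.] F [ 0.   0.9 -0.2] w 42.6 t 49.0
[500.0, 250.0, 200.0, 175.0] -> [-0.194, 0.0785, 0.0882] [0.0008, -0.0011, -0.0093]<stdin>:10: RuntimeWarning: Mean of empty slice.
  ret = um.true_divide(
Traceback (most recent call last):
ValueError: zero-size array to reduction operation minimum which has no identity
```

```bash
cat > ro.py <<'E'
from m import *
o=np.array([543.5,240.6]);a=np.radians(-5.);ex=np.array([np.cos(a),np.sin(a)]);ey=np.array([-ex[1],ex[0]])
def loc(Q):Q=Q.reshape(-1,3);return np.c_[(Q[:,:2]-o)@ex,(Q[:,:2]-o)@ey,Q[:,2]]
def ro(n,d):
    q=loc(cloud(n,d));q=q[(abs(q[:,0])<75)&(q[:,1]>60)&(q[:,1]<175)&(q[:,2]>100)&(q[:,2]<215)]
    if len(q)<20:print(n,'hidden');return
    for lo,hi in((105,148),(165,210),(100,210)):
        h=q[(q[:,2]>lo)&(q[:,2]<hi)]
        if len(h)<10: continue
        for _ in range(6):
            u,s,vt=np.linalg.svd(h-h.mean(0),full_matrices=False);nn=vt[2]*(-np.sign(vt[2][0]));r=(h-h.mean(0))@nn;k=abs(r)<3.5;h=h[k]
        print(n,lo,hi,len(h),h.mean(0).round(1),'y',h[:,1].min().round(),h[:,1].max().round(),'zmax',h[:,2].max().round(1),'swivel',np.degrees(np.arctan2(-nn[1],-nn[0])).round(1),'tilt',np.degrees(np.arcsin(nn[2])).round(1))
E
python3 - <<'E'
from ro import *
ro('scene',np.load('s4.npy'));ro('scene',np.load('scene0.npy'));
q=loc(cloud('top',np.load('top0.npy')));q=q[(abs(q[:,0])<75)&(q[:,1]>60)&(q[:,1]<175)&(q[:,2]>190)&(q[:,2]<215)]
r=cv2.minAreaRect(q[:,:2].astype(np.float32));print('tab top',len(q),q.mean(0),r)
q=loc(cloud('top',np.load('top0.npy')));q=q[(abs(q[:,0])<75)&(q[:,1]>60)&(q[:,1]<175)&(q[:,2]>144)&(q[:,2]<165)]
print('head edge',len(q),q.mean(0),cv2.minAreaRect(q[:,:2].astype(np.float32)))
E
```

```text
scene 105 148 494 [ -5.4 123.2 127.5] y 86.0 158.0 zmax 147.7 swivel -36.4 tilt 3.5
scene 165 210 152 [  0.6 118.5 183.3] y 104.0 130.0 zmax 200.5 swivel -35.1 tilt 8.6
scene 100 210 776 [ -3.2 122.2 141.6] y 84.0 158.0 zmax 200.5 swivel -36.1 tilt 7.0
scene 105 148 510 [ -6.  122.6 127.4] y 86.0 158.0 zmax 147.9 swivel -35.8 tilt 3.4
scene 165 210 161 [  0.4 118.1 182.9] y 104.0 131.0 zmax 200.4 swivel -34.1 tilt 7.6
scene 100 210 807 [ -3.6 121.9 141.2] y 85.0 158.0 zmax 200.4 swivel -35.6 tilt 7.1
tab top 57 [  5.95449185 110.22353681 196.53077499] ((6.153975486755371, 111.20797729492188), (29.22212791442871, 13.688727378845215), 54.65202331542969)
head edge 117 [ -1.7060608  103.53850408 151.86868223] ((2.508413314819336, 112.50634765625), (85.69196319580078, 19.460329055786133), 52.832130432128906)
```

```bash
python3 go.py 560 349.5 270 229.5
```

```text
at [559.5  49.5 288.3] yaw 174.5 tilt 0.08 q1,q6 [ 22. -27.] F [ 0.   0.9 -0.2] w 42.6 t 49.0
[560.0, 349.5, 270.0, 229.5] -> [-0.2987, 0.0284, 0.018] [0.0013, -0.0006, -0.9605]
```

```bash
python3 -m handwheel '[[-0.15,0.014,0.01,0,0,-0.5,0.3],[-0.2987,0.0284,0.018,0,0,-0.96,0.3],[-0.2987,0.0284,0.018,0,0,-0.96,0.3],[-0.2987,0.0284,0.018,0,0,-0.96,0.3],[-0.2987,0.0284,0.018,0,0,-0.96,0.3],[-0.2987,0.0284,0.018,0,0,-0.96,0.3],[-0.2987,0.0284,0.018,0,0,-0.96,0.3],[-0.2987,0.0284,0.018,0,0,-0.96,0.3],[-0.2987,0.0284,0.018,0,0,-0.96,0.3]]'; python3 go.py 560 349.5 167.6 229.5
python3 - <<'E'
from ro import *
im,d=get_image('scene');ro('scene',d)
cv2.imwrite('pics/s5.png',cv2.resize(im[150:330,110:300],None,fx=3,fy=3,interpolation=cv2.INTER_CUBIC))
E
```

```text
clock: 50.12
position: [560.6, 348.3, 272.2]
ee_rot: [0.938, -0.347, 0.001, -0.0]
contact_force: [0.9, -0.3, 0.5]
gripper_width: 55.3
grasp_force: 0.0
at [560.6 348.3 272.2] yaw -130.6 tilt 0.12 q1,q6 [46.  3.] F [ 0.9 -0.3  0.5] w 55.3 t 50.1
[560.0, 349.5, 167.6, 229.5] -> [-0.0014, -0.0004, 0.1046] [-0.0012, -0.0017, -0.0016]
scene 105 148 501 [ -6.2 122.4 127.2] y 86.0 158.0 zmax 147.8 swivel -36.0 tilt 3.8
scene 165 210 156 [  0.7 118.9 183.1] y 105.0 131.0 zmax 200.7 swivel -35.4 tilt 7.1
scene 100 210 804 [ -3.8 121.7 141.6] y 85.0 157.0 zmax 200.7 swivel -35.9 tilt 7.1
```

View pics/s5.png

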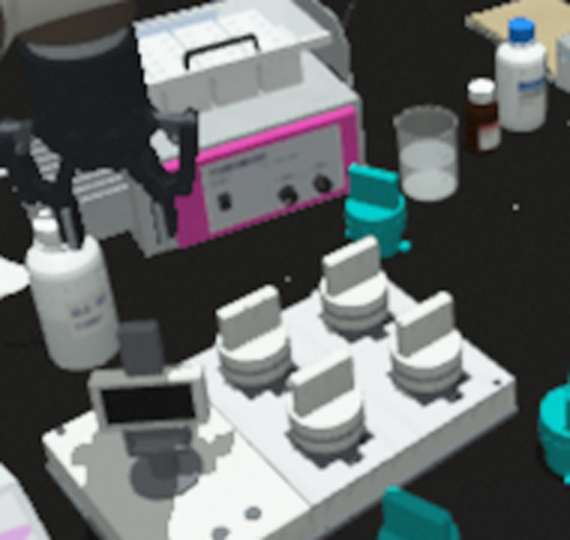

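```bash
python3 -m handwheel '[[-0.001,0,0.05,0,0,0,0.3],[-0.001,0,0.08,0,0,0,0.3],[-0.001,0,0.095,0,0,0,0.3],[-0.001,0,0.104,0,0,0,0.3],[-0.001,0,0.104,0,0,0,0.3]]'; python3 -m handwheel '[[0,0,0,0,0,0,-1],[0,0,0,0,0,0,-1],[0,0,0,0,0,0,-1],[0,0,0,0,0,0,-1],[0,0,0,0,0,0,-1]]'; python3 go.py 561.8 354.4 167.6 265
```

```text
clock: 50.8
position: [560.2, 349.9, 168.0]
ee_rot: [0.938, -0.346, 0.001, -0.0]
contact_force: [0.3, -0.7, -0.5]
gripper_width: 55.6
grasp_force: 0.0
clock: 51.42
position: [560.9, 350.8, 169.2]
ee_rot: [0.938, -0.346, 0.002, -0.002]
contact_force: [1.7, 2.3, 5.5]
gripper_width: 28.9
grasp_force: 61.0
at [560.9 350.8 169.2] yaw -130.5 tilt 0.3 q1,q6 [46.  3.] F [1.7 2.3 5.5] w 28.9 t 51.4
[561.8, 354.4, 167.6, 265.0] -> [-0.0016, -0.0033, 0.0016] [-0.0036, -0.004, -0.6192]
```

```bash
python3 -m handwheel '[[-0.0003,-0.0006,0,0,0,-0.1,-1],[-0.0007,-0.0012,0,0,0,-0.2,-1],[-0.001,-0.0018,0,0,0,-0.3,-1],[-0.0013,-0.0024,0,0,0,-0.4,-1],[-0.0017,-0.003,0,0,0,-0.5,-1],[-0.002,-0.0037,0,0,0,-0.619,-1],[-0.002,-0.0037,0,0,0,-0.619,-1],[-0.002,-0.0037,0,0,0,-0.619,-1]]'; python3 go.py 562.4 354.4 169 265 574.3 353.1 167.2 265 586.2 352.4 163.5 265 599.5 351.0 156.5 265
python3 - <<'E'
from ro import *
im,d=get_image('scene');ro('scene',d);print(read_state()['wrist_torque'])
E
```

```text
clock: 52.42
position: [562.7, 355.9, 169.3]
ee_rot: [0.999, -0.043, 0.004, -0.002]
contact_force: [2.7, 4.0, 4.4]
gripper_width: 29.0
grasp_force: 60.8
at [562.7 355.9 169.3] yaw -94.9 tilt 0.48 q1,q6 [46. 39.] F [2.7 4.  4.4] w 29.0 t 52.4
[562.4, 354.4, 169.0, 265.0] -> [-0.0002, 0.0015, 0.0003] [-0.0043, -0.0072, 0.001]
[574.3, 353.1, 167.2, 265.0] -> [0.0118, 0.0018, 0.0022] [-0.0043, -0.0072, 0.001]
[586.2, 352.4, 163.5, 265.0] -> [0.0236, 0.0015, 0.006] [-0.0043, -0.0072, 0.001]
[599.5, 351.0, 156.5, 265.0] -> [0.037, 0.0017, 0.0131] [-0.0043, -0.0072, 0.001]
scene 105 148 488 [ -6.9 120.9 126.9] y 77.0 164.0 zmax 147.7 swivel -0.8 tilt 3.2
scene 165 210 253 [  0.4 119.8 185.6] y 91.0 147.0 zmax 208.4 swivel -0.9 tilt 6.3
scene 100 210 879 [ -4.1 120.5 146.3] y 77.0 164.0 zmax 208.4 swivel -1.0 tilt 6.6
[ 0.98791351 -1.05991747  0.12234398]
```

```bash
python3 -m handwheel '[[0.004,0.0003,0.0006,0,-0.056,0,-1],[0.0082,0.0003,0.0015,0,-0.112,0,-1],[0.0120,0.0003,0.0025,0,-0.164,0,-1],[0.0157,0.0003,0.0037,0,-0.216,0,-1],[0.0193,0.0003,0.0051,0,-0.268,0,-1],[0.0229,0.0003,0.0067,0,-0.321,0,-1],[0.0264,0.0003,0.0085,0,-0.373,0,-1],[0.0298,0.0003,0.0104,0,-0.426,0,-1],[0.0298,0.0003,0.0104,0,-0.426,0,-1],[0.0298,0.0003,0.0104,0,-0.426,0,-1]]'; python3 go.py 562.4 354.4 169 265
python3 - <<'E'
from ro import *
im,d=get_image('scene');ro('scene',d);im2,d2=get_image('top');ro('top',d2);print(read_state()['wrist_torque'])
E
```

```text
clock: 53.72
position: [592.7, 352.9, 159.0]
ee_rot: [0.977, -0.043, -0.207, -0.012]
contact_force: [4.7, 3.7, 6.9]
gripper_width: 29.2
grasp_force: 61.5
at [592.7 352.9 159. ] yaw -95.1 tilt 23.94 q1,q6 [37. 50.] F [4.7 3.7 6.9] w 29.2 t 53.7
[562.4, 354.4, 169.0, 265.0] -> [-0.0318, 0.0012, 0.0032] [-0.0058, 0.4179, -0.0006]
scene 105 148 654 [  7.7 120.5 127.4] y 76.0 164.0 zmax 147.9 swivel -0.9 tilt 29.6
scene 165 210 306 [ 40.4 118.6 182.1] y 82.0 152.0 zmax 209.7 swivel -1.5 tilt 30.6
scene 100 210 1107 [ 18.  119.6 144.3] y 76.0 164.0 zmax 209.7 swivel -1.1 tilt 30.6
top 105 148 196 [  7.8 114.  127.1] y 71.0 158.0 zmax 147.9 swivel 0.9 tilt 32.9
top 165 210 122 [ 42.2 112.7 182.8] y 83.0 155.0 zmax 209.5 swivel -0.8 tilt 36.1
top 100 210 396 [ 18.3 114.8 144. ] y 71.0 159.0 zmax 208.7 swivel 0.4 tilt 31.6
[ 1.42242502 -1.40824866 -0.84123147]
```

```bash
python3 -m handwheel '[[0,0,0,0,0,0,0.3],[0,0,0,0,0,0,0.3],[0,0,0,0,0,0,0.3],[0,0,0,0,0,0,0.3],[0,0,-0.03,0,0,0,0.3],[0,0,-0.07,0,0,0,0.3],[0,0,-0.12,0,0,0,0.3],[0,0,-0.12,0,0,0,0.3]]'; python3 go.py 560 50 290 265
```

```text
clock: 54.82
position: [641.9, 346.6, 270.8]
ee_rot: [0.977, -0.043, -0.206, -0.011]
contact_force: [-0.6, 0.2, -0.5]
gripper_width: 55.6
grasp_force: 0.0
at [641.9 346.6 270.8] yaw -95.1 tilt 23.86 q1,q6 [34. 47.] F [-0.6  0.2 -0.5] w 55.6 t 54.8
[560.0, 50.0, 290.0, 265.0] -> [-0.0588, 0.3026, 0.0037] [-0.0043, 0.4164, -0.0011]
```

```bash
python3 -m handwheel '[[-0.0588,0.3026,0.0037,0,0.416,0,0.3],[-0.0588,0.3026,0.0037,0,0.416,0,0.3],[-0.0588,0.3026,0.0037,0,0.416,0,0.3],[-0.0588,0.3026,0.0037,0,0.416,0,0.3],[-0.0588,0.3026,0.0037,0,0.416,0,0.3],[-0.0588,0.3026,0.0037,0,0.416,0,0.3],[-0.0588,0.3026,0.0037,0,0.416,0,0.3]]';python3 -m handwheel '[[-0.02,0.06,0,0,0,0,0.3],[-0.08,0.25,0,0,0,0,0.3],[-0.08,0.25,0,0,0,0,0.3],[-0.08,0.25,0,0,0,0,0.3],[-0.08,0.25,0,0,0,0,0.3],[-0.08,0.25,0,0,0,0,0.3],[-0.08,0.25,0,0,0,0,0.3]]'
python3 - <<'E'
from ro import *
for i in range(2):
    im,d=get_image('scene');ro('scene',d)
im2,d2=get_image('top');ro('top',d2)
P=cloud('top',d2)
for k,u,v in(('p1',224,195),('p3',188,196),('p0',221,231),('p2',185,228)):print(k,wing('top',P,u,v,z0=112,z1=140,rad=18))
q=loc(P);q=q[(abs(q[:,0])<85)&(q[:,1]>60)&(q[:,1]<175)&(q[:,2]>155)&(q[:,2]<215)]
print('tab',cv2.minAreaRect(q[:,:2].astype(np.float32)),q.mean(0))
q=loc(P);q=q[(abs(q[:,0])<85)&(q[:,1]>60)&(q[:,1]<175)&(q[:,2]>90)&(q[:,2]<142)]
print('head',cv2.minAreaRect(q[:,:2].astype(np.float32)),q.mean(0))
cv2.imwrite('pics/s6.png',np.vstack([cv2.resize(im[110:320,110:400],(700,330)),cv2.resize(im2[130:290,120:440],(700,265))]))
st()
E
```

```text
clock: 55.7
position: [557.6, 49.6, 287.3]
ee_rot: [0.999, -0.045, -0.004, 0.0]
contact_force: [-0.1, 0.2, -0.7]
gripper_width: 55.8
grasp_force: 0.0
clock: 56.58
position: [457.5, -190.5, 288.0]
ee_rot: [0.999, -0.043, -0.004, -0.0]
contact_force: [0.4, 1.0, 0.3]
gripper_width: 55.7
grasp_force: 0.0
scene 105 148 651 [  7.5 120.9 127.5] y 76.0 163.0 zmax 147.9 swivel -1.5 tilt 29.5
scene 165 210 138 [ 37.4 119.6 176.7] y 105.0 134.0 zmax 190.3 swivel -2.2 tilt 29.8
scene 100 210 928 [ 13.4 120.3 136.9] y 76.0 163.0 zmax 190.3 swivel -1.6 tilt 30.7
scene 105 148 654 [  7.4 120.6 127.3] y 76.0 163.0 zmax 148.0 swivel -1.4 tilt 29.2
scene 165 210 145 [ 37.8 119.5 177.3] y 104.0 134.0 zmax 190.5 swivel -1.3 tilt 30.0
scene 100 210 959 [ 13.9 120.7 137.6] y 76.0 163.0 zmax 190.5 swivel -1.5 tilt 30.9
top 105 148 188 [  7.9 112.9 126.8] y 70.0 158.0 zmax 148.0 swivel 1.2 tilt 33.5
top 165 210 56 [ 39.5 114.7 179.2] y 99.0 129.0 zmax 189.8 swivel 0.3 tilt 34.7
top 100 210 329 [ 15.1 114.9 138.6] y 70.0 158.0 zmax 190.4 swivel 0.7 tilt 31.3
p1 (71, array([589.4, 120.5]), array([588.4, 118. 
[... 213 characters left out ...]
79.1, 143.1]), array([22.2, 11.9]), np.float64(71.8), np.float64(125.4))
p2 (94, array([488. , 234.1]), array([488.2, 235.5]), array([56.3, 13.8]), np.float64(84.5), np.float64(124.5))
tab ((38.98905944824219, 114.30005645751953), (30.768630981445312, 30.560882568359375), 88.3799819946289) [ 39.56107621 112.18041961 175.93731815]
head ((11.72453784942627, 114.38230895996094), (43.76382064819336, 88.18893432617188), 0.21454791724681854) [  5.74852725 109.52563191 121.94073391]
{'clock': 56.725, 'joints': [-0.066, 0.128, -0.199, 0.0, -1.253, 1.551], 'position': [457.252, -190.602, 288.186], 'ee_rot': [0.999, -0.043, -0.004, 0.0], 'contact_force': [0.219, 0.035, 0.096], 'gripper_width': 55.362}
```

View pics/s6.png

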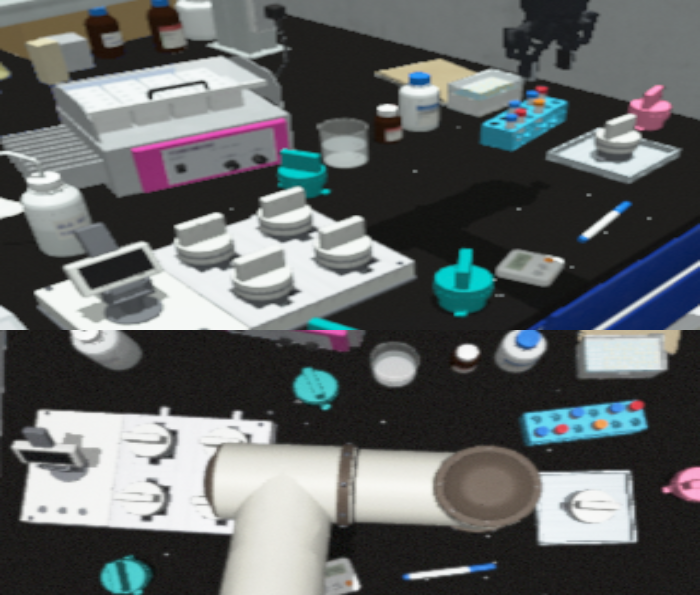

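```bash
python3 -c "from bench import job_done;print(job_done())"
```

```text
the job is handed in; nothing more can be done
None
```

The job is handed in at about 57 s: all four fresh holders are locked, the used one stands upright in the tray, and the readout measures within about 1.5° of square and about 30° of lean. The beaker and amber bottle were not touched. One departure from the steps: the used holder sat with its lugs in the slots rather than locked, so I lifted it straight out of the rear left port without the push and turn.

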